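# Load the white reference on the sample turntable and index it under the probe

### The job

Load the white reference disc on the empty spindle of the sample turntable: slide the brass spacer down the spindle first, then the white disc on top of it, each lowered and not dropped. Then pull up the sprung red plunger, swing the head a quarter turn clockwise so that the white disc comes under the probe, and let the plunger drop fully home in its index hole. Do not knock the probe, and leave everything else where it is.

Things in the scene. Friction and masses are not known exactly. Their poses are not given: they have to be found in the camera images.
- turntable: sample turntable fixed to the table: black round base, 212 mm across, 30 mm high, with an aluminium head 160 mm across on it. Four index holes in the base, 92 mm from the axis, 90 degrees apart, hold the head where one of its spindles is exactly under the probe. Origin on the axis at table level; z up, x away from the robot and y towards the probe, give or take 0.4 rad
- axis (a point): the head's rotation axis at the head's top face, 44 mm above the table. The head has four upright spindles, 90 degrees apart, 52 mm from the axis. Three carry an brass spacer (30 mm across) and a disc (44 mm across) in dark grey, brick red and blue, fastened to the head, tops 34 mm above its face; their spindle tips 44 mm above it
- empty_spindle (a point): foot of the empty spindle: on the spindle's axis, at the head's top face. Steel, 8 mm thick, 44 mm tall, the last 6 mm a cone, 3.6 mm at the tip. It turns with the head; at the start it is on the robot's side of the axis, and a quarter turn clockwise (seen from above) brings it under the probe. z is up
- under_probe (a point): where empty_spindle must finally lie: the measuring place under the probe's nose, 52 mm from the axis, at the level of the head's top face; fixed to the base
- probe: black reflectance probe, fixed: a tube 17 mm thick, 62 mm long, tilted 45 degrees, on a steel post at the base's left (+y) side, pointing inwards and down at the measuring place, which it overhangs. Its nose is about 80 mm from the axis and 88 mm above the table; it reaches 157 mm above the table and 175 mm from the axis. Origin on the axis at table level, not on the tube
- knob (a point): centre (half-way up) of the red round pull knob of the sprung index plunger: 26 mm across, 20 mm tall, centre 78 mm above the table when home, 92 mm from the axis on a sleeve 21 mm thick on a lug of the head. It turns with the head; at the start it is on the far right, midway between the brick red and blue discs. It spins freely on its own upright axis, so the hand need not turn with the head
- plunger (a joint): height of the plunger, m: 0 is fully home, its pin in an index hole, which locks the head (0.01 rad of play each way); from 0.0095 up the pin is clear and the head turns; 0.015 is the upper stop. A spring pulls it down with 4 N at home, 7.8 N at the stop, so it falls when let go. Between two holes the pin rides on the base at 0.009 and drops in when a hole comes under it
- head (a joint): angle of the head, rad: 0 at the start (within the play), growing clockwise seen from above. Index holes at -1.571, 0, 1.571 and 3.142; stops at -1.65 and 3.22. At 1.571 the empty spindle is under the probe. The bearing is a little stiff (about 1 N at the knob) and hardly coasts
- spacer_center (a point): centre (half-way up) of the loose spacer: a brass-coloured ring 30 mm across, 20 mm tall, bore 11 mm, about 35 g, standing on the mat, bore upright
- white_center (a point): centre (half-way up) of the loose white reference disc: a white ring 44 mm across, 14 mm thick, bore 11 mm, about 50 g, lying flat on the mat
- parts_mat: dark blue-grey mat fixed to the table right of the turntable, 340 x 210 mm, 3 mm thick; origin at the centre of its underside, x along its long side
- ball_driver: hex driver lying on the mat along its own x axis, orange handle 85 mm long and 18 mm thick, thin steel blade, 180 mm in all; origin on the mat under its middle. Not part of the job
- lens_tube: black closed cylinder, 33 mm across, 26 mm tall, glass on top, standing on the mat; origin at the centre of its underside. Not part of the job
- post_clamp: dark block 30 x 26 x 14 mm with a brass thumb screw, on the mat; origin at the centre of its underside. Not part of the job
- clamping_fork: flat black two-pronged fork, 92 x 38 x 9 mm, on the table to the left; origin near its middle, on the table. Not part of the job
- loose_post: steel rod 12.7 mm thick, 100 mm long, lying on the table beyond the turntable; origin under its middle. Not part of the job
- lens_jar: jar with a blue cap, 54 mm across, 75 mm tall, on the table to the left; origin at the centre of its underside. Not part of the job
- mirror_mount: black mirror mount on a post and foot, 132 mm tall, on the table at the back left; origin at the centre of its underside. Not part of the job

How it is judged:
On the way, in this order (a step that is already met when the one before it is completed fails the run):
1. the spacer is let go, seated on the head on the empty spindle (horizontal distance between spacer_center and empty_spindle below 0.003 m and z of spacer_center in the frame of empty_spindle between 0.0075 and 0.0125 m and contact force between the fingers and spacer below 0.2 N), for 0.2 s.
2. the white disc is let go, seated on the spacer (horizontal distance between each of spacer_center, white_center and empty_spindle below 0.003 m and z of spacer_center in the frame of empty_spindle between 0.0075 and 0.0125 m and z of white_center in the frame of empty_spindle between 0.0245 and 0.0295 m and contact force between the fingers and white_disc below 0.2 N), for 0.2 s.
3. the plunger is up, clear of the holes, and the head is on its way clockwise (value of joint plunger above 0.0085 m and value of joint head between 0.3 and 1.3 rad), for 0.1 s.
At the end, for the whole second after the job is handed in: The spacer stands on the head and the white disc lies flat on the spacer, both on the formerly empty spindle (within 3 mm of its axis and 2.5 mm of full depth); that spindle is within 3 mm of the measuring place under the probe; the plunger is home within 1.5 mm; nothing moves (horizontal distance between each of spacer_center, white_center and empty_spindle below 0.003 m and z of spacer_center in the frame of empty_spindle between 0.0075 and 0.0125 m and z of white_center in the frame of empty_spindle between 0.0245 and 0.0295 m and angle between white_center's own z axis and vertical below 0.06 rad and horizontal distance between empty_spindle and under_probe below 0.003 m and value of joint plunger below 0.0015 m and linear speed of white_disc below 0.02 m/s and velocity of joint head between -0.03 and 0.03 rad/s); the robot touches nothing.
It fails at once if the white disc is dropped down the spindle (faster than 0.35 m/s on it) (horizontal distance between white_center and empty_spindle below 0.008 m and z of white_center in the frame of empty_spindle between 0.02 and 0.046 m and linear speed of white_disc above 0.35 m/s).
It fails at once if the spacer is dropped down the spindle (faster than 0.35 m/s on it) (horizontal distance between spacer_center and empty_spindle below 0.008 m and z of spacer_center in the frame of empty_spindle between 0.004 and 0.046 m and linear speed of spacer above 0.35 m/s).
It fails at once if the probe is knocked (more than 8 N) (contact force between any of the fingers, the arm and probe above 8 N).
It fails at once if another thing is moved by more than 25 mm (distance of any of ball_driver, lens_tube, post_clamp, clamping_fork, loose_post, lens_jar, mirror_mount from where it was at the start of the episode above 0.025 m).
It also fails if it takes over 69 s, if anything falls off the work surface, if the arm or the gripper's body presses on something with over 40 N, if the wrist force passes 120 N, or if a joint passes its speed limit or range.

### The arm

A 7-joint arm with a two-finger parallel gripper is mounted at the origin on the work surface. World frame = base frame: x ahead of the robot, y to its left, z up, the work surface at z = 0. Lengths are in m, angles in rad, forces in N, time in s.
With the tool pointing down it reaches from about 0.4 to 0.85 m from the base axis. Payload 4.5 kg.
Tool frame: the origin (TCP) lies between the finger pads; the fingertips stand 19 mm ahead of it and the grasp point (between the pads) is the TCP (r.nose_length is the distance from the TCP to the fingertips, in m); z points along the fingers, x is the direction in which the jaws open and shut, and the axes are right-handed (so a half turn about z gives the same grasp; the last joint's range is limited). The gripper opens to 88 mm and grips with 3 to 60 N. Pads are 18 mm wide; open, the fingers measure 123 mm over their backs; the gripper's body (75 mm by 187 mm) begins 45 mm behind the grasp point.
Start: joints at [1.308, 0.689, -0.195, 1.565, 0.157, 0.902, -0.215], TCP at [0.183, -0.598, 0.227] pointing down, gripper open.
Joint ranges: [-3.01, 3.01], [-0.46, 2.08], [-1.47, 1.51], [0.13, 2.56], [-1, 4.14], [0.04, 2.09], [-2.66, 2.66]. Speed limits (rad/s): [2.57, 2.57, 3.14, 3.14, 3.14, 3.14, 3.14].

### API

Orientations are given as a unit quaternion [x, y, z, w].
In Python, from plant import get_state, vision, r gives the robot as it stands.
- The arm moves only by the tool play_rows, never from a script. Its argument "deltas" is a list that holds one entry, the list of rows, each a list of 7 numbers: the gripper command: -1 is fully open, 1 is shut, values between are in proportion, then the shift along the tool's x, y, z normalised to -1 to 1, where 1 is 300 mm, then the turn, a rotation vector about the tool's x, y, z normalised to -1 to 1, where 1 is pi rad. A call has 1 to 5 rows; each row is the pose to reach, as a shift and turn from the pose measured when the call began, along the tool's axes at that moment, turning the shorter way round; what a row does not reach only later rows make up. A row lasts 1/8 s, in which the tool goes at most 62.5 mm and 10.7 degrees, less where a joint would pass 70% of its speed; a pose out of reach is approached as far as the arm can. A call with a number of a shift or a turn outside -1 to 1 is refused whole. A call with a gripper value outside its range is refused whole. The fingers move at their own pace and stop on an object; "force" is the grip in N (left out, the last holds). Time passes only in rows, so rows that repeat a pose let the fingers close. It gives the time, the measured TCP pose, the force and the opening at its end, in the units of the state.
- get_state(): the state, without advancing time (a new reading comes with each control period).
- vision.snapshot(name): name is "side" or "top"; returns the picture (384x512x3 uint8, red, green, blue); there is no depth.
- vision.camera_model(name): a dict with "vfov" (degrees; the focal length in pixels is half the picture's height over the tangent of half this angle, whatever the lens; pixels are square), "cx", "cy" (the principal point, pixels), "k1" (the pictures are not rectified: a ray, as slopes to the right and down, at radius r is drawn at 1 + k1 r^2 times it, then the intrinsics apply), "world_to_cam" (4x4, takes a point from world to camera coordinates). Camera axes: x right, y up, looking along -z (the intrinsics and any distortion apply to the point x, -y, -z); pixel columns grow to the right and rows downward; lengths in m; the calibration is good to about 2 mm. A picture is of the moment at which its call begins. camera_model takes no time and is no camera call.
- r.finish_job(): hands the job in, once; it reports no verdict.
The state is a dict: "clock": time; "q": joint angles; "qd": joint speeds; "joint_torque": joint torques, N m; "tool_pos": TCP position; "eef_rot": TCP orientation; "contact_force": force on the tool from outside, world axes, zero at the start; "moment": the same for the moment, N m; "opening": opening from 0.0 (shut) to 1.0 (fully open).
Only numpy, scipy, OpenCV 4.12 (cv2) and the standard library are available. Lean on these libraries where they do the work, as an engineer would, in place of code of your own. Each camera call takes 0.05 s, during which the arm holds its last target.

## Working session

There is one attempt and no reset: what is moved stays moved. The work goes in short steps, Python scripts to look and compute and a tool call to move; the robot and the scene stay as the last step left them, time stands still between calls to the robot, and variables do not carry over. Pictures are saved under pics/ and viewed, and the job is handed in when it is done.

Besides the shell and the picture viewer there is one more tool, called after "Request:" by a JSON object that holds its "method" and its "body". play_rows: Moves the arm, as the interface text tells. Scaled input: -1 to 1 covers 300 mm each way for a shift and pi rad each way for a turn. Its arguments: {"type":"object","properties":{"deltas":{"type":"array"},"force":{"type":"number"}},"required":["deltas"]}

```bash
ls; mkdir -p pics; python3 - <<'E'
from plant import get_state, vision, r
import cv2
print(get_state())
for n in("side","top"):
    im=vision.snapshot(n); cv2.imwrite(f"pics/{n}0.png",im[:,:,::-1]); print(n,vision.camera_model(n))
E
```

```text
pics
{'clock': 0.0, 'q': array([ 1.30781181,  0.69002102, -0.19450045,  1.56635096,  0.15729484,
        0.90250349, -0.21506826]), 'qd': array([ 4.85079627e-04,  5.04369314e-04, -4.00306037e-04, -5.68793452e-04,
       -2.15910160e-04,  8.98849569e-04,  5.35197960e-05]), 'joint_torque': array([ 3.85677477e-04, -5.27560973e+01, -1.26718931e+00, -1.53426558e+01,
       -5.26505406e-02,  6.55070355e-03,  1.85375693e-04]), 'tool_pos': array([ 0.18252883, -0.59705629,  0.22628476]), 'eef_rot': array([ 8.03910595e-01, -5.94749409e-01, -7.99884470e-04, -5.05293532e-04]), 'contact_force': array([-0.1217605 , -0.40680402, -0.03567259]), 'moment': array([-0.03476734,  0.00992651,  0.02031034]), 'opening': 1.0010243317723089}
side {'vfov': 46.75421645038206, 'cx': 255.6759840369037, 'cy': 191.35083225006042, 'k1': -0.10734440914750765, 'world_to_cam': array([[ 0.94783006, -0.31875732,  0.00345806, -0.51661076],
       [ 0.20044396,  0.60438829,  0.77106227, -0.18873545],
       [-0.24787175, -0.73014284,  0.63675036, -1.20296663],
       [ 0.        ,  0.        ,  0.        ,  1.        ]])}
top {'vfov': 57.58484666566932, 'cx': 258.0190363912767, 'cy': 192.99531983710773, 'k1': -0.0753068306183009, 'world_to_cam': array([[-0.00461746, -0.99984971, -0.01671064,  0.05264258],
       [ 0.99797786, -0.00566692,  0.06330935, -0.57995608],
       [-0.06339453, -0.01638452,  0.99785404, -1.16379913],
       [ 0.        ,  0.        ,  0.        ,  1.        ]])}
```

View pics/side0.png

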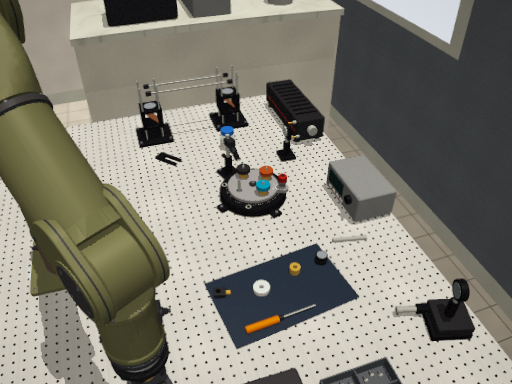

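View pics/top0.png

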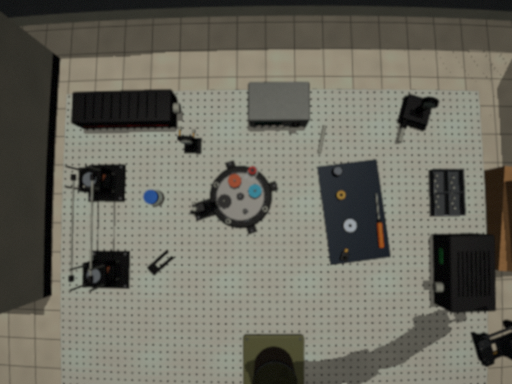

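```bash
cat > h.py <<'E'
import numpy as np, cv2
from plant import get_state, vision, r
from scipy.spatial.transform import Rotation as R
def par(n):
    m=vision.camera_model(n); f=192/np.tan(np.radians(m['vfov']/2)); return m,f
def proj(n,P):
    m,f=par(n); P=np.atleast_2d(P); c=P@m['world_to_cam'][:3,:3].T+m['world_to_cam'][:3,3]
    s=np.c_[c[:,0]/-c[:,2],-c[:,1]/-c[:,2]]; s=s*(1+m['k1']*(s**2).sum(1))[:,None]
    return s*f+[m['cx'],m['cy']]
def ray(n,uv):
    m,f=par(n); d=(np.array(uv,float)-[m['cx'],m['cy']])/f; s=d.copy()
    for _ in range(20): s=d/(1+m['k1']*(s@s))
    T=m['world_to_cam']; Rm=T[:3,:3]; return -Rm.T@T[:3,3], Rm.T@np.array([s[0],-s[1],-1])
def at(n,uv,z):
    o,d=ray(n,uv); return o+d*(z-o[2])/d[2]
def crop(n,out,x0,y0,x1,y1,k,im=None):
    im=vision.snapshot(n) if im is None else im
    cv2.imwrite(out,cv2.resize(im[y0:y1,x0:x1,::-1],None,fx=k,fy=k,interpolation=cv2.INTER_CUBIC)); return im
E
python3 - <<'E'
import cv2
s=cv2.imread('pics/side0.png');t=cv2.imread('pics/top0.png')
def c(im,o,x0,y0,x1,y1,k): cv2.imwrite(o,cv2.resize(im[y0:y1,x0:x1],None,fx=k,fy=k,interpolation=cv2.INTER_CUBIC))
c(t,'pics/t1.png',185,150,285,240,8)
c(t,'pics/t2.png',310,150,400,270,5)
c(s,'pics/s1.png',205,115,305,215,6)
c(s,'pics/s2.png',200,240,360,345,5)
E
```

```text
(no output)
```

View pics/t1.png

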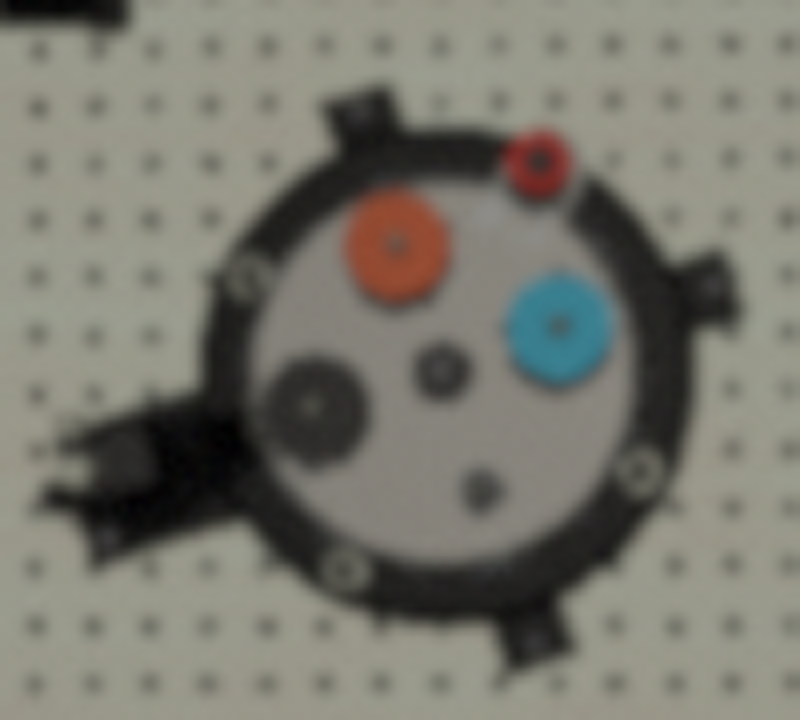

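View pics/t2.png

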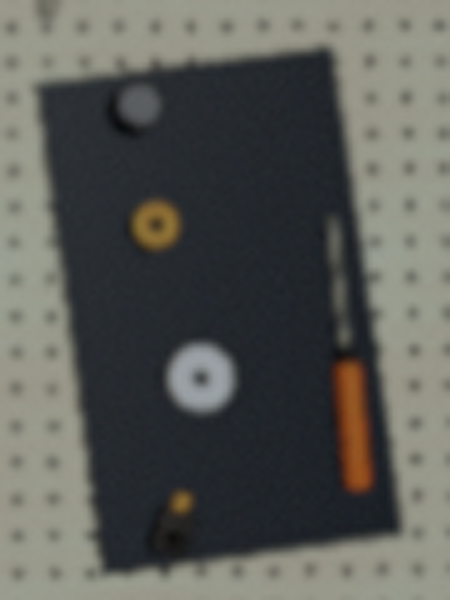

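View pics/s1.png

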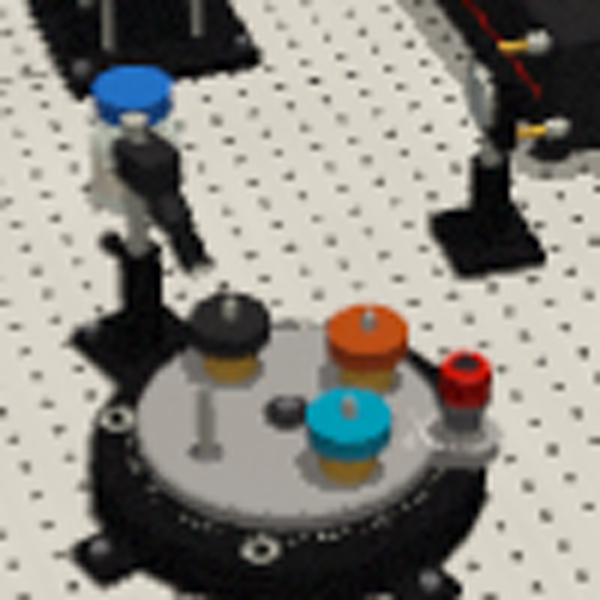

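View pics/s2.png

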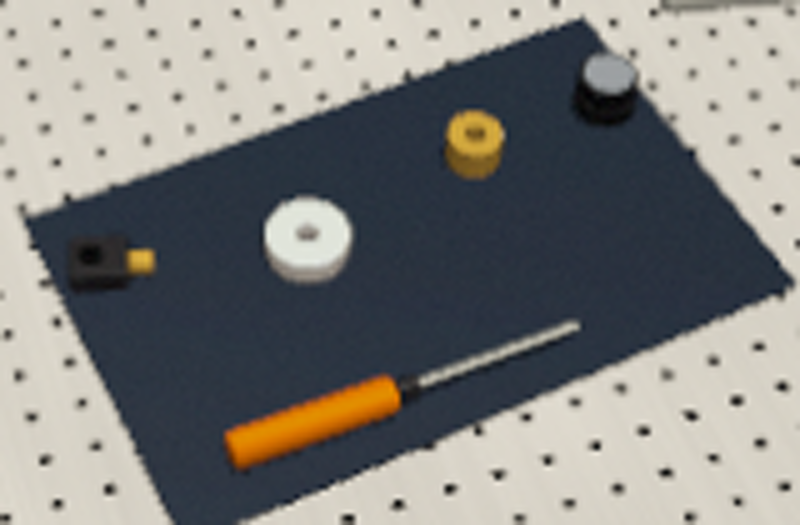

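```bash
cat > fit.py <<'E'
from h import *
from scipy.optimize import least_squares
K=4
def mask(im,box,f):
    x0,y0,x1,y1=box; c=cv2.resize(im[y0:y1,x0:x1],None,fx=K,fy=K,interpolation=cv2.INTER_CUBIC)
    h=cv2.cvtColor(c,cv2.COLOR_RGB2HSV).astype(int); m=f(h[...,0],h[...,1],h[...,2]).astype(np.uint8)
    n,l,s,ce=cv2.connectedComponentsWithStats(m); i=1+np.argmax(s[1:,4])
    return (ce[i]+.5)/K-.5+[x0,y0], s[i,4]/K**2
def hullc(n,p,rad,z0,z1):
    a=np.linspace(0,2*np.pi,48,endpoint=False); c=np.c_[p[0]+rad*np.cos(a),p[1]+rad*np.sin(a)]
    pts=np.r_[np.c_[c,0*a+z0],np.c_[c,0*a+z1]]
    h=cv2.convexHull((proj(n,pts)).astype(np.float32)); m=cv2.moments(h); return np.array([m['m10'],m['m01']])/m['m00'],m['m00']
def solve(obs,rad,z0,z1):
    res={}
    for n,uv in list(obs.items()):
        s=least_squares(lambda p:hullc(n,p,rad,z0,z1)[0]-uv,at(n,uv,(z0+z1)/2)[:2],diff_step=1e-3); res[n]=s.x
    return res
E
cat > m0.py <<'E'
from fit import *
ims={n:cv2.imread(f'pics/{n}0.png')[:,:,::-1].copy() for n in('side','top')}
B={'white':({'top':(338,215,362,238),'side':(248,274,276,300)},lambda h,s,v:v>110,.022,.003,.017),
'spacer':({'top':(330,186,352,205),'side':(285,258,305,280)},lambda h,s,v:(s>90)&(h<35)&(v>90),.015,.003,.023),
'knob':({'top':(244,163,260,178),'side':(274,170,292,185)},lambda h,s,v:(s>120)&((h<7)|(h>172))&(v>60),.013,.068,.088),
'red':({'top':(225,170,245,192),'side':(257,163,276,178)},lambda h,s,v:(s>140)&(h<20)&(v>90),.022,.064,.078),
'blue':({'top':(244,180,265,202),'side':(253,177,273,195)},lambda h,s,v:(s>120)&(h>80)&(h<110),.022,.064,.078),
}
for k,(bx,f,rad,z0,z1) in B.items():
    obs={}
    for n in bx:
        uv,a=mask(ims[n],bx[n],f); p=solve({n:uv},rad,z0,z1)[n]
        print(k,n,uv.round(2),'area',a,'model',round(hullc(n,p,rad,z0,z1)[1],1),'xy',p.round(4))
# others by hand
c=lambda u,v,x0,y0,k:(u/k+x0-.5+.5/k,v/k+y0-.5+.5/k)
print('tip top',at('top',c(484,490,185,150,8),.083)); print('tip side',at('side',c(205,393,205,115,6),.088),'foot side',at('side',c(205,452,205,115,6),.044))
print('dark top',at('top',c(317,411,185,150,8),.078))
print('dark tip side',at('side',c(230,297,205,115,6),.088))
print('hub top',at('top',c(442,372,185,150,8),.05))
E
python3 m0.py
```

```text
white top [349.73 225.06] area 127.125 model 144.1 xy [ 0.4699 -0.261 ]
white side [261.11 287.3 ] area 236.625 model 246.4 xy [ 0.472  -0.2603]
spacer top [340.76 194.45] area 63.8125 model 72.3 xy [ 0.574  -0.2316]
spacer side [294.4  268.15] area 125.9375 model 133.9 xy [ 0.5753 -0.2308]
knob top [251.55 170.18] area 42.1875 model 57.0 xy [0.6503 0.0692]
knob side [282.01 178.1 ] area 67.0625 model 78.3 xy [0.6515 0.0639]
red top [234.17 180.41] area 108.5 model 150.5 xy [0.6182 0.126 ]
red side [265.84 171.5 ] area 121.375 model 141.5 xy [0.6189 0.1201]
blue top [254.41 190.85] area 105.3125 model 148.8 xy [0.5838 0.0604]
blue side [262.61 185.26] area 132.625 model 155.7 xy [0.5864 0.058 ]
tip top [0.51936155 0.09024943 0.083     ]
tip side [0.51919332 0.08394359 0.088     ] foot side [0.5203514  0.09088954 0.044     ]
dark top [0.55146606 0.1576981  0.078     ]
dark tip side [0.55543348 0.15807364 0.088     ]
hub top [0.56844532 0.10923334 0.05      ]
```

```bash
cat > tt.py <<'E'
from fit import *
# s: model points. theta: direction (world angle) from axis to empty spindle
def model(p,head=0.):
    cx,cy,t=p; t=t-head
    d=lambda a,r:np.array([cx+r*np.cos(a),cy+r*np.sin(a)])
    # viewed from above: dark is cw from empty (under probe), then red, then blue
    return dict(empty=d(t,.052),dark=d(t-np.pi/2,.052),red=d(t+np.pi,.052),blue=d(t+np.pi/2,.052),knob=d(t+.75*np.pi,.092),axis=np.array([cx,cy]))
def overlay(n,im,p,box,k,out,extra=(),head=0.):
    x0,y0,x1,y1=box; c=cv2.resize(im[y0:y1,x0:x1,::-1],None,fx=k,fy=k,interpolation=cv2.INTER_CUBIC)
    def poly(P,col,closed=True):
        q=((proj(n,P)-[x0,y0]+.5)*k-.5); cv2.polylines(c,[np.round(q*16).astype(np.int32)],closed,col,1,cv2.LINE_AA,4)
    a=np.linspace(0,2*np.pi,64,endpoint=False)
    circ=lambda xy,r,z:np.c_[xy[0]+r*np.cos(a),xy[1]+r*np.sin(a),0*a+z]
    m=model(p,head)
    for o in('dark','red','blue'):
        poly(circ(m[o],.022,.078),(0,255,0)); poly(circ(m[o],.022,.064),(0,255,0))
    poly(circ(m['knob'],.013,.088),(255,255,0));poly(circ(m['knob'],.013,.068),(255,255,0))
    poly(circ(m['axis'],.08,.044),(255,0,255));poly(circ(m['axis'],.106,.03),(255,0,255));poly(circ(m['axis'],.106,.0),(255,0,255))
    poly(np.array([[*m['empty'],.044],[*m['empty'],.088]]),(0,255,255),False)
    for xy,r,z in extra: poly(circ(xy,r,z),(0,255,0))
    cv2.imwrite(out,c)
E
cat > m1.py <<'E'
from tt import *
obs={'top':dict(red=(234.17,180.41),blue=(254.41,190.85),knob=(251.55,170.18)),'side':dict(red=(265.84,171.5),blue=(262.61,185.26),knob=(282.01,178.1))}
Z=dict(red=(.022,.064,.078),blue=(.022,.064,.078),knob=(.013,.068,.088))
for cams in(['top'],['side'],['top','side']):
    def f(p):
        m=model(p); return np.concatenate([hullc(n,m[k],*Z[k])[0]-obs[n][k] for n in cams for k in Z])
    s=least_squares(f,[.568,.109,-2.78 if 0 else np.arctan2(-.019,-.048)],diff_step=1e-3); print(cams,s.x,s.fun.round(2))
p=s.x
ims={n:cv2.imread(f'pics/{n}0.png')[:,:,::-1].copy() for n in('side','top')}
overlay('top',ims['top'],p,(185,150,285,240),8,'pics/ot.png')
overlay('side',ims['side'],p,(205,115,305,215),6,'pics/os.png')
E
python3 m1.py
```

```text
['top'] [ 0.56823424  0.11019303 -2.82631136] [-0.1   0.16 -0.11 -0.17  0.21  0.01]
['side'] [ 0.57000462  0.10617645 -2.83447948] [-0.01 -0.36 -0.07  0.32  0.08  0.01]
['top', 'side'] [ 0.56943177  0.10880886 -2.82953382] [ 0.37 -0.22  0.33 -0.5   0.72 -0.32 -0.51 -0.84 -0.47 -0.2  -0.39 -0.54]
```

View pics/ot.png

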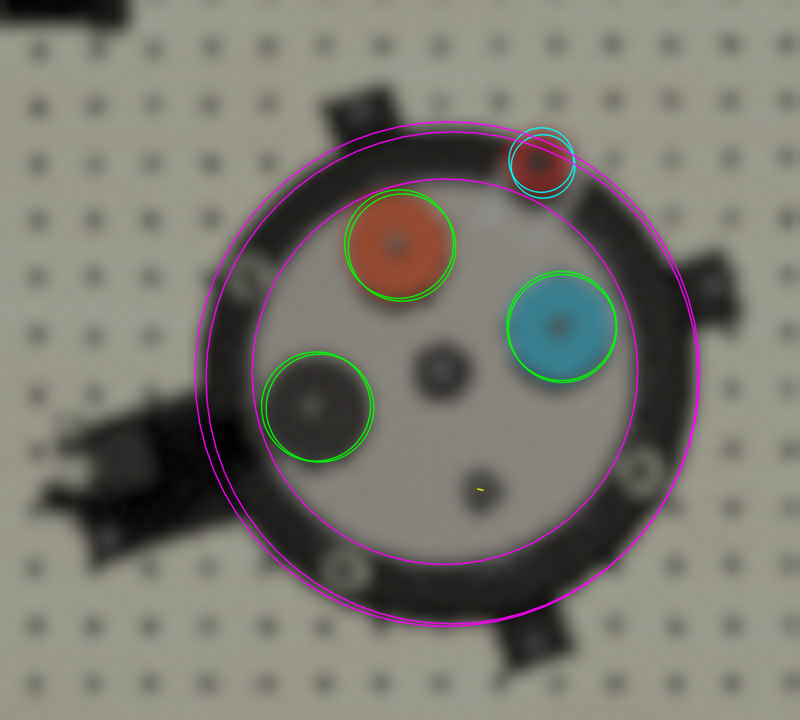

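View pics/os.png

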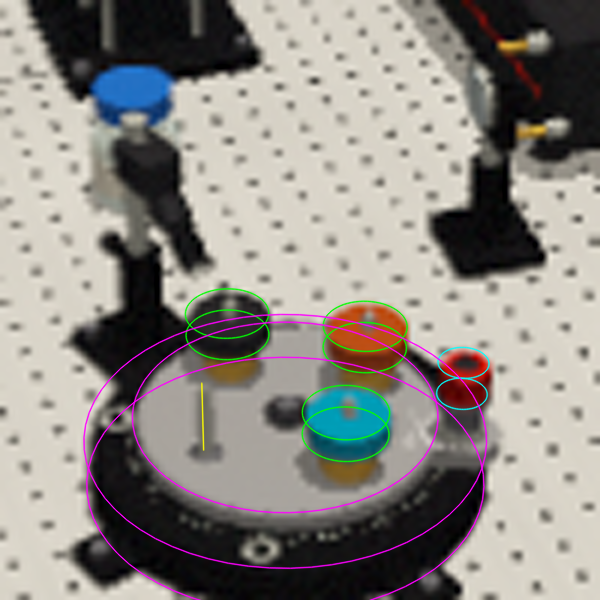

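```bash
cat > plan.py <<'E'
import sys,json
from h import *
def plan(wps,dec=4):
    """wps: list of (x,y,z,yawdeg or None)"""
    s=get_state(); R0=R.from_quat(s['eef_rot']); p0=s['tool_pos']; x=R0.as_matrix()[:,0]; yaw=np.arctan2(x[1],x[0])
    print('t',round(s['clock'],2),'p',p0.round(4),'yaw',np.degrees(yaw).round(2),'op mm',round(88*s['opening'],1),'F',s['contact_force'].round(1),'q7',s['q'][6].round(2),'tilt',np.degrees(np.arccos(-R0.as_matrix()[2,2])).round(2))
    for w in wps:
        a=np.radians(w[3]) if w[3] is not None else yaw
        Rt=R.from_matrix(np.array([[np.cos(a),np.sin(a),0],[np.sin(a),-np.cos(a),0],[0,0,-1]]))
        d=R0.inv().apply(np.array(w[:3])-p0)/.3; t=(R0.inv()*Rt).as_rotvec()/np.pi
        print(w,'->',[round(float(v),dec) for v in (*d,*t)])
if __name__=='__main__': plan(eval(sys.argv[1]))
E
python3 plan.py "[(.4,-.4,.2,-30),(.5747,-.2312,.13,17.9)]"
```

```text
t 0.1 p [ 0.1826 -0.5972  0.2264] yaw -72.99 op mm 87.7 F [ 0.7 -0.   0.5] q7 -0.22 tilt 0.09
(0.4, -0.4, 0.2, -30) -> [-0.4163, -0.8852, 0.0886, -0.0002, 0.0005, -0.2388]
(0.5747, -0.2312, 0.13, 17.9) -> [-0.7836, -1.6067, 0.3224, -0.0004, 0.0004, -0.5049]
```

Request:
{"method": "play_rows", "body": {"deltas": [[[-0.2,-0.416,-0.885,0.089,0,0.0005,-0.239],[-0.2,-0.416,-0.885,0.089,0,0.0005,-0.239],[-0.2,-0.416,-0.885,0.089,0,0.0005,-0.239],[-0.2,-0.416,-0.885,0.089,0,0.0005,-0.239],[-0.2,-0.416,-0.885,0.089,0,0.0005,-0.239]]], "force": 20}}

```text
clock: 0.72
tool_pos: [0.4019, -0.3973, 0.1994]
eef_rot: [0.967, -0.257, 0.0, -0.001]
contact_force: [0.7, -0.5, 0.3]
opening: 0.596
```

```bash
python3 plan.py "[(.5747,-.2312,.13,17.9)]"
```

```text
t 0.72 p [ 0.4019 -0.3973  0.1994] yaw -29.73 op mm 52.5 F [ 0.7 -0.5  0.3] q7 -0.13 tilt 0.13
(0.5747, -0.2312, 0.13, 17.9) -> [0.2255, -0.766, 0.233, -0.0007, -0.0002, -0.2646]
```

Request:
{"method": "play_rows", "body": {"deltas": [[[-0.2,0.226,-0.766,0.233,-0.0007,0,-0.265],[-0.2,0.226,-0.766,0.233,-0.0007,0,-0.265],[-0.2,0.226,-0.766,0.233,-0.0007,0,-0.265],[-0.2,0.226,-0.766,0.233,-0.0007,0,-0.265],[-0.2,0.226,-0.766,0.233,-0.0007,0,-0.265]]]}}

```text
clock: 1.35
tool_pos: [0.578, -0.2243, 0.1287]
eef_rot: [0.987, 0.162, 0.001, -0.003]
contact_force: [-0.9, -0.5, -0.3]
opening: 0.599
```

```bash
python3 plan.py "[(.5747,-.2312,.05,17.9),(.5747,-.2312,.0245,17.9)]"; python3 - <<'E'
from h import *
crop('side','pics/a1.png',200,200,360,320,5)
E
```

```text
t 1.35 p [ 0.578  -0.2243  0.1287] yaw 18.66 op mm 52.7 F [-0.9 -0.5 -0.3] q7 0.13 tilt 0.33
(0.5747, -0.2312, 0.05, 17.9) -> [-0.0186, 0.0194, 0.2621, -0.0014, -0.0011, 0.0042]
(0.5747, -0.2312, 0.0245, 17.9) -> [-0.0189, 0.0197, 0.3471, -0.0014, -0.0011, 0.0042]
```

View pics/a1.png

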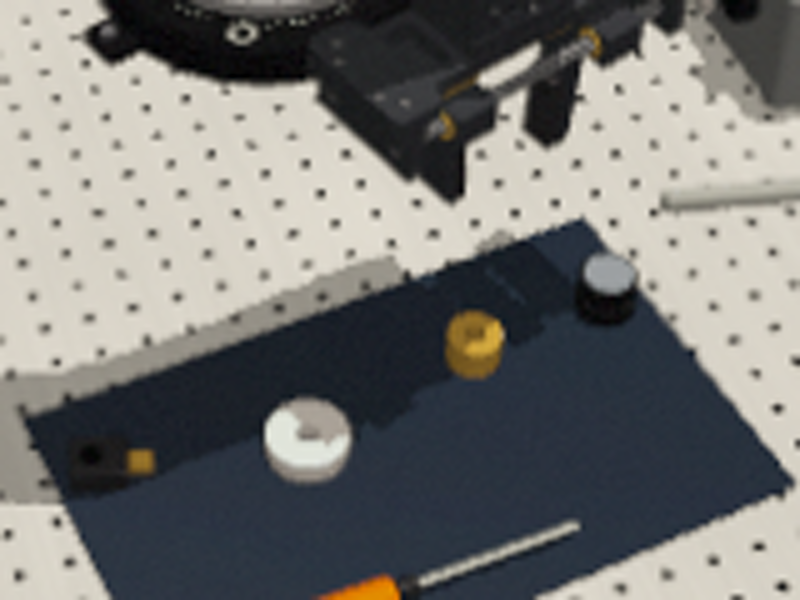

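Request:
{"method": "play_rows", "body": {"deltas": [[[-0.2,-0.019,0.02,0.15,-0.0014,-0.001,0.004],[-0.2,-0.019,0.02,0.24,-0.0014,-0.001,0.004],[-0.2,-0.019,0.02,0.24,-0.0014,-0.001,0.004]]]}}

```text
clock: 1.78
tool_pos: [0.5704, -0.2353, 0.0547]
eef_rot: [0.988, 0.154, -0.003, 0.0]
contact_force: [0.1, 0.3, 0.2]
opening: 0.598
```

```bash
python3 - <<'E'
from h import *
crop('side','pics/a2.png',240,210,340,285,8)
E
python3 plan.py "[(.5747,-.2312,.0245,17.9)]";
```

```text
t 1.82 p [ 0.5719 -0.2353  0.0564] yaw 17.77 op mm 52.9 F [ 0.6 -0.3 -0.2] q7 0.07 tilt 0.23
(0.5747, -0.2312, 0.0245, 17.9) -> [0.0133, -0.0102, 0.1062, 0.0004, 0.0012, -0.0007]
```

View pics/a2.png

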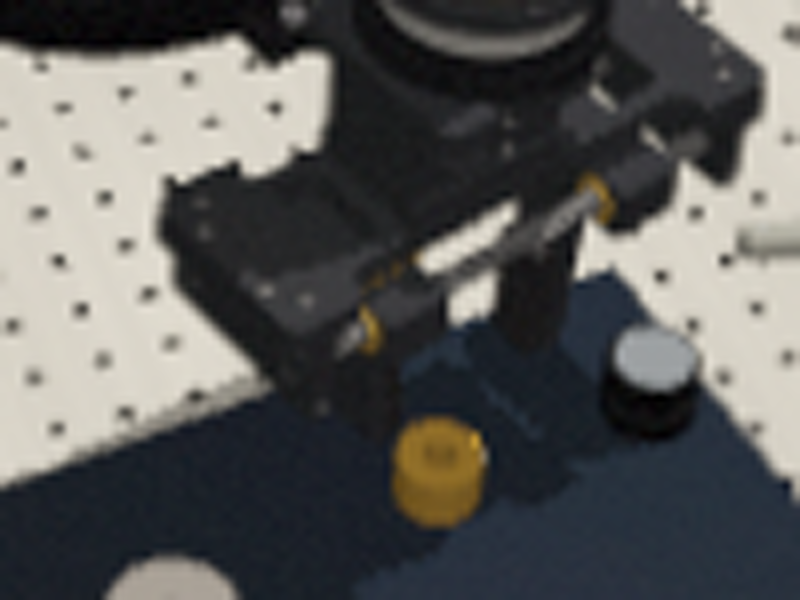

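Request:
{"method": "play_rows", "body": {"deltas": [[[-0.2,0.013,-0.01,0.0,0.0004,0.001,-0.0007],[-0.2,0.013,-0.01,0.02,0.0004,0.001,-0.0007]]]}}

```text
clock: 2.08
tool_pos: [0.5762, -0.2311, 0.0519]
eef_rot: [0.988, 0.156, 0.001, 0.0]
contact_force: [0.3, 0.4, 0.0]
opening: 0.6
```

```bash
python3 - <<'E'
from h import *
im=crop('side','pics/a3.png',240,210,340,285,8)
s=get_state(); M=R.from_quat(s['eef_rot']).as_matrix(); t=s['tool_pos']+M[:,2]*.019
for d in(-.0265,0,.0265): print(((proj('side',t+M[:,0]*d)-[240,210]+.5)*8).round(0))
E
python3 plan.py "[(.5747,-.2312,.0245,17.9)]";
```

```text
[[380. 470.]]
[[443. 433.]]
[[504. 396.]]
t 2.12 p [ 0.5751 -0.2312  0.0506] yaw 17.89 op mm 52.7 F [ 0.3  1.2 -0.5] q7 0.06 tilt 0.04
(0.5747, -0.2312, 0.0245, 17.9) -> [-0.0015, -0.0004, 0.087, 0.0002, -0.0001, -0.0]
```

View pics/a3.png

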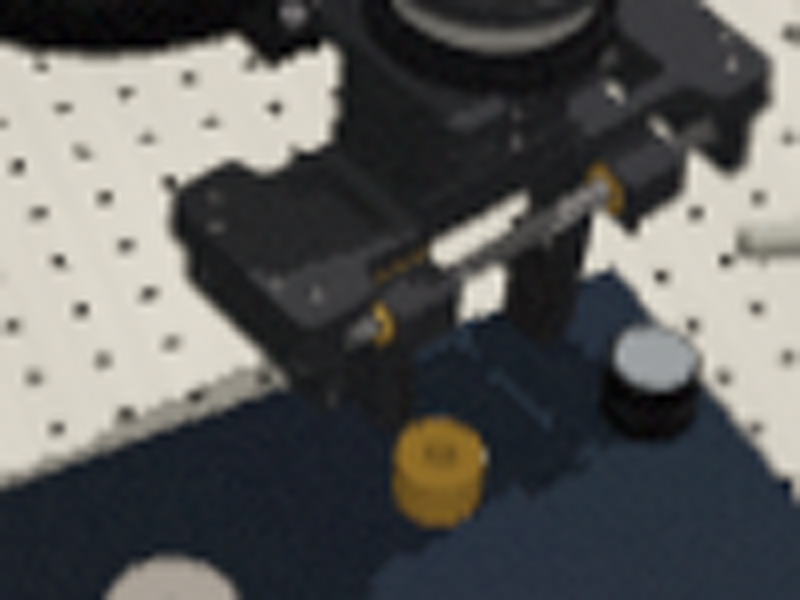

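```bash
python3 - <<'E'
import cv2,numpy as np
a=cv2.imread('pics/a3.png').astype(float); a=np.clip(255*(a/255)**.45,0,255); cv2.imwrite('pics/a3g.png',a.astype('uint8'))
E
```

```text
(no output)
```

View pics/a3g.png

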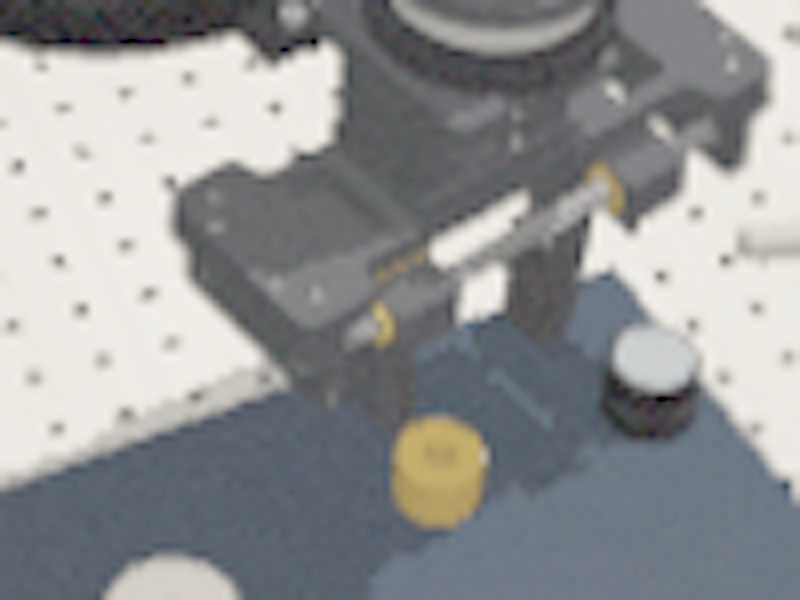

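```bash
python3 - <<'E'
from h import *
print(r.nose_length, [a for a in dir(r) if a[0]!='_'])
im=vision.snapshot('top'); x0,y0,k=300,150,7
c=cv2.resize(im[y0:y0+85,x0:x0+100,::-1],None,fx=k,fy=k,interpolation=cv2.INTER_CUBIC)
c=(255*(c/255.)**.5).astype('uint8')
s=get_state(); M=R.from_quat(s['eef_rot']).as_matrix(); print(s['tool_pos'])
for dz,col in((.019,(0,255,0)),(0,(0,255,255)),(-.045,(0,0,255))):
  for d in(-.0265,0,.0265):
    q=((proj('top',s['tool_pos']+M[:,2]*dz+M[:,0]*d)[0]-[x0,y0]+.5)*k); cv2.circle(c,tuple(int(v) for v in q),3,col,-1)
cv2.imwrite('pics/a4.png',c)
a=cv2.imread('pics/a3g.png')
for dz,col in((.019,(0,255,0)),(0,(0,255,255)),(-.045,(0,0,255))):
  for d in(-.0265,0,.0265):
   for e in(-.009,.009):
    q=((proj('side',s['tool_pos']+M[:,2]*dz+M[:,0]*d+M[:,1]*e)[0]-[240,210]+.5)*8); cv2.circle(a,tuple(int(v) for v in q),3,col,-1)
cv2.imwrite('pics/a3h.png',a)
E
```

```text
0.019 ['Unreachable', 'finish_job', 'nose_length']
[ 0.57466936 -0.2312691   0.05046641]
```

View pics/a4.png

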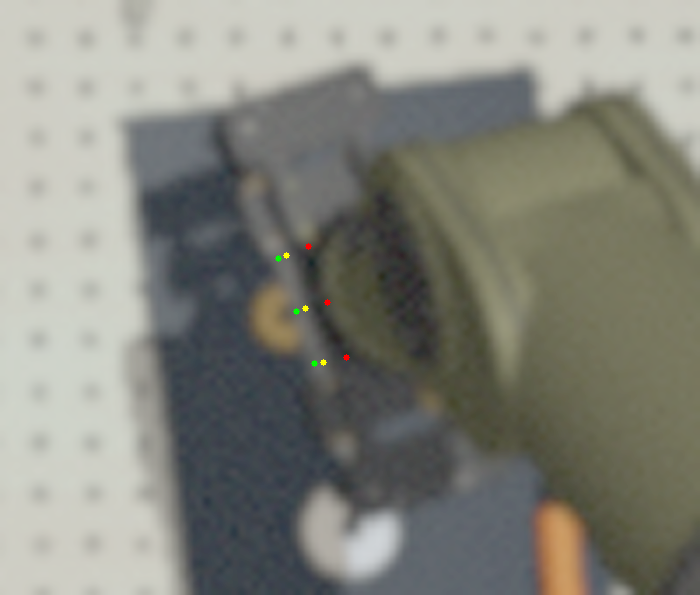

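View pics/a3h.png

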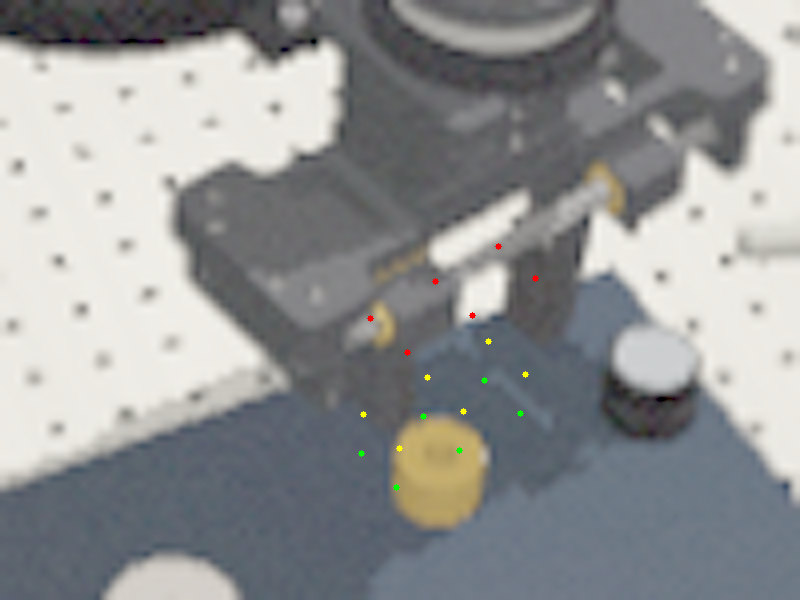

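```bash
cat >> h.py <<'E'
def tri(uvt,uvs):
    o1,d1=ray('top',uvt);o2,d2=ray('side',uvs); d1/=np.linalg.norm(d1);d2/=np.linalg.norm(d2)
    A=np.c_[d1,-d2]; t=np.linalg.lstsq(A,o2-o1,rcond=None)[0]; a=o1+d1*t[0];b=o2+d2*t[1]; return (a+b)/2, np.linalg.norm(a-b)
E
python3 - <<'E'
from h import *
f=lambda x,y,x0,y0,k:(x0+x/k-.5,y0+y/k-.5)
print(tri(f(252,185,300,150,7),f(607,185,240,210,8)))
print(tri(f(340,440,300,150,7),f(382,322,240,210,8)))
print(tri(f(253,128,300,150,7),f(733,63,240,210,8)))
E
```

```text
(array([ 0.63436085, -0.20013697,  0.09652425]), np.float64(0.013136326634087075))
(array([ 0.52840258, -0.23886246,  0.10708296]), np.float64(0.034028582411530575))
(array([ 0.66461433, -0.19700155,  0.13733627]), np.float64(0.03398091581533311))
```

```bash
cat > ovg.py <<'E'
from h import *
def draw(c,n,x0,y0,k,s,w):
    M=R.from_quat(s['eef_rot']).as_matrix()
    def seg(a,b,col):
        q=[((proj(n,s['tool_pos']+M@np.array(v))[0]-[x0,y0]+.5)*k-.5).astype(int) for v in(a,b)]
        cv2.line(c,tuple(map(int,q[0])),tuple(map(int,q[1])),col,1,cv2.LINE_AA)
    def box(lo,hi,col):
        import itertools
        V=list(itertools.product(*zip(lo,hi)))
        for i in range(8):
            for j in range(i):
                if sum(V[i][t]!=V[j][t] for t in range(3))==1: seg(V[i],V[j],col)
    box((w/2,-.009,-.045),(w/2+.0175,.009,.019),(0,255,0)); box((-w/2-.0175,-.009,-.045),(-w/2,.009,.019),(0,255,255))
    box((-.0935,-.0375,-.12),(.0935,.0375,-.045),(0,0,255))
E
python3 - <<'E'
from ovg import *
s=get_state(); w=s['opening']*.088
a=cv2.imread('pics/a3g.png'); draw(a,'side',240,210,8,s,w); cv2.imwrite('pics/a5.png',a)
E
```

```text
(no output)
```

View pics/a5.png

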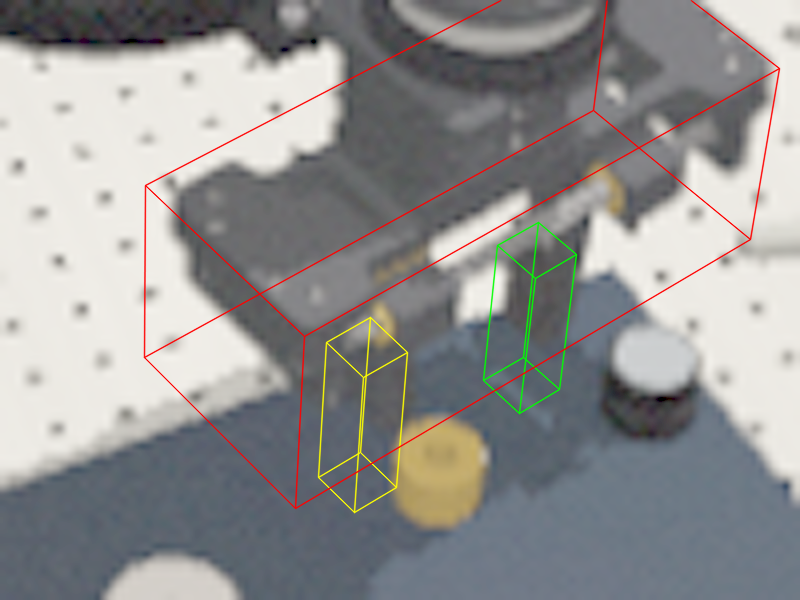

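```bash
python3 - <<'E'
from ovg import *
x0,y0,k=290,150,7
im=vision.snapshot('top'); c=cv2.resize(im[y0:y0+85,x0:x0+110,::-1],None,fx=k,fy=k,interpolation=cv2.INTER_CUBIC)
c=(255*(c/255.)**.5).astype('uint8')
s=get_state(); w=s['opening']*.088; print(s['tool_pos'])
draw(c,'top',x0,y0,k,s,w); cv2.imwrite('pics/a6.png',c)
im=vision.snapshot('side'); cv2.imwrite('pics/a7.png',im[:,:,::-1])
E
```

```text
[ 0.5746054  -0.23132648  0.05048709]
```

View pics/a6.png

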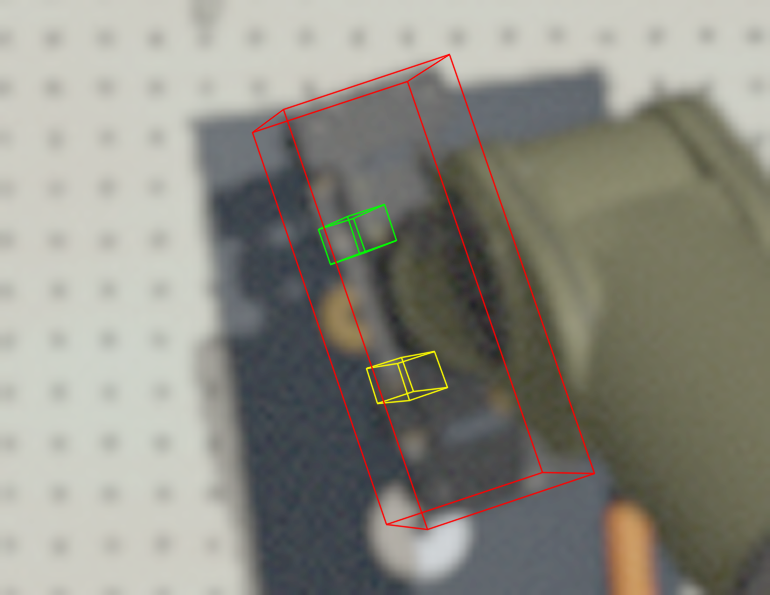

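View pics/a7.png

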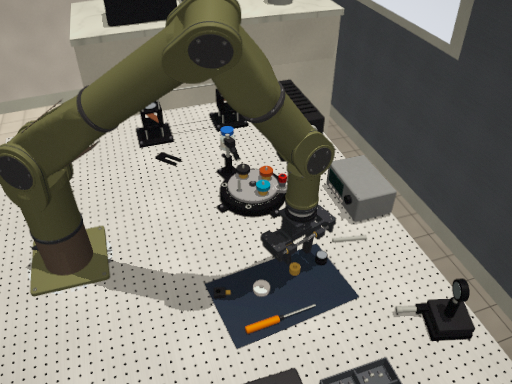

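Request:
{"method": "play_rows", "body": {"deltas": [[[-0.2,-0.001,0,0.05,0,0,0],[-0.2,-0.001,0,0.086,0,0,0],[-0.2,-0.001,0,0.086,0,0,0],[-0.2,-0.001,0,0.086,0,0,0]]]}}

```text
clock: 2.78
tool_pos: [0.5745, -0.2314, 0.0246]
eef_rot: [0.988, 0.155, -0.0, 0.0]
contact_force: [0.4, -1.1, -0.4]
opening: 0.599
```

```bash
python3 - <<'E'
from ovg import *
im=vision.snapshot('side');a=cv2.resize(im[210:285,240:340,::-1],None,fx=8,fy=8,interpolation=cv2.INTER_CUBIC)
a=(255*(a/255.)**.5).astype('uint8'); cv2.imwrite('pics/b1.png',a)
E
python3 plan.py "[(.5747,-.2312,.0245,17.9)]";
```

```text
t 2.83 p [ 0.5747 -0.2314  0.0248] yaw 17.89 op mm 52.7 F [0.4 0.2 0.1] q7 0.04 tilt 0.02
(0.5747, -0.2312, 0.0245, 17.9) -> [0.0004, -0.0006, 0.0012, 0.0001, 0.0001, -0.0001]
```

View pics/b1.png

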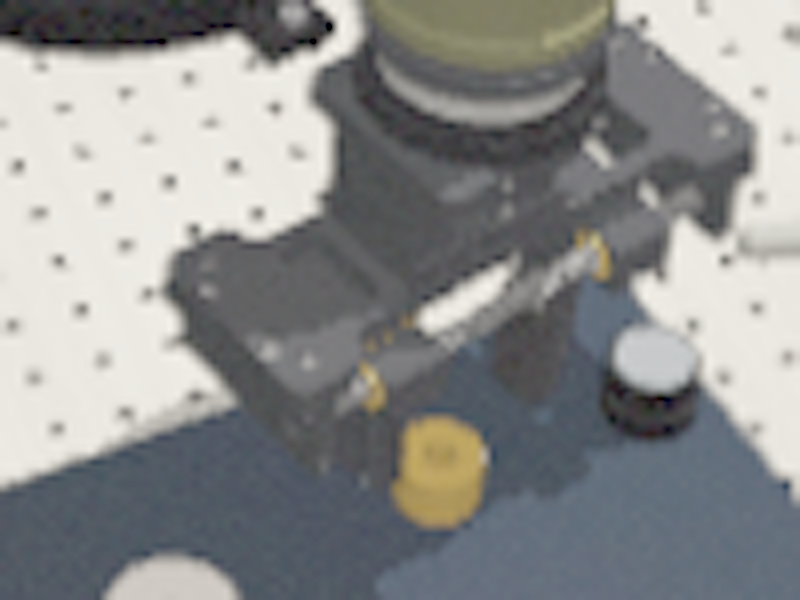

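Request:
{"method": "play_rows", "body": {"deltas": [[[0.6,0,0,0,0,0,0],[0.6,0,0,0,0,0,0],[0.6,0,0,0,0,0,0],[0.6,0,0,0,0,0,0]]], "force": 8}}

```text
clock: 3.32
tool_pos: [0.5746, -0.2315, 0.0249]
eef_rot: [0.988, 0.155, -0.0, 0.0]
contact_force: [0.4, -0.3, -1.0]
opening: 0.203
```

```bash
python3 - <<'E'
from ovg import *
im=vision.snapshot('side');a=cv2.resize(im[210:285,240:340,::-1],None,fx=8,fy=8,interpolation=cv2.INTER_CUBIC)
a=(255*(a/255.)**.5).astype('uint8'); cv2.imwrite('pics/b2.png',a)
E
python3 plan.py "[(.5747,-.2312,.0645,17.9)]";
```

```text
t 3.38 p [ 0.5746 -0.2314  0.0249] yaw 17.88 op mm 17.3 F [-0.4 -0.1 -0.5] q7 0.04 tilt 0.02
(0.5747, -0.2312, 0.0645, 17.9) -> [0.0004, -0.0006, -0.132, 0.0001, 0.0001, -0.0001]
```

View pics/b2.png

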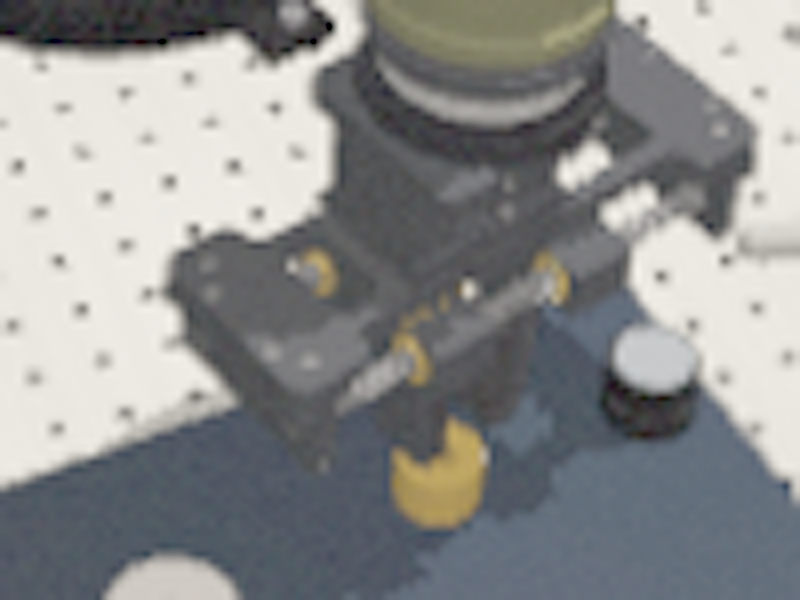

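Request:
{"method": "play_rows", "body": {"deltas": [[[-0.2,0,0,-0.01,0,0,0],[-0.2,0,0,-0.01,0,0,0],[-0.2,0,0,0.0,0,0,0],[-0.2,0,0,0.02,0,0,0],[-0.2,0,0,0.02,0,0,0]]]}}

```text
clock: 4.0
tool_pos: [0.574, -0.2313, 0.0181]
eef_rot: [0.988, 0.155, -0.001, -0.0]
contact_force: [-0.8, -0.1, 0.4]
opening: 0.601
```

Request:
{"method": "play_rows", "body": {"deltas": [[[-0.2,0,0,0.005,0,0,0],[-0.2,0,0,0.01,0,0,0],[-0.2,0,0,0.01,0,0,0]]]}}

```text
clock: 4.38
tool_pos: [0.574, -0.2313, 0.015]
eef_rot: [0.988, 0.156, -0.001, -0.0]
contact_force: [-0.0, 0.4, 0.0]
opening: 0.6
```

Request:
{"method": "play_rows", "body": {"deltas": [[[-0.2,0,0,0.005,0,0,0],[-0.2,0,0,0.01,0,0,0],[-0.2,0,0,0.01,0,0,0]]]}}

```text
clock: 4.75
tool_pos: [0.5739, -0.2313, 0.0118]
eef_rot: [0.988, 0.156, -0.001, -0.0]
contact_force: [-0.6, -0.1, -0.3]
opening: 0.598
```

Request:
{"method": "play_rows", "body": {"deltas": [[[-0.2,0,0,0.005,0,0,0],[-0.2,0,0,0.01,0,0,0],[-0.2,0,0,0.01,0,0,0]]]}}

```text
clock: 5.12
tool_pos: [0.5737, -0.2313, 0.0087]
eef_rot: [0.988, 0.156, -0.001, -0.0]
contact_force: [-0.2, 0.2, -0.3]
opening: 0.599
```

```bash
python3 - <<'E'
from ovg import *
im=vision.snapshot('side');a=cv2.resize(im[210:285,240:340,::-1],None,fx=8,fy=8,interpolation=cv2.INTER_CUBIC)
a=(255*(a/255.)**.5).astype('uint8'); cv2.imwrite('pics/b3.png',a)
E
python3 plan.py "[(.5747,-.2312,.0645,17.9)]";
```

```text
t 5.17 p [ 0.5738 -0.2313  0.0088] yaw 17.9 op mm 52.5 F [-0.7 -0.6  0.4] q7 0.03 tilt 0.11
(0.5747, -0.2312, 0.0645, 17.9) -> [0.0025, 0.0005, -0.1857, -0.0002, 0.0006, -0.0]
```

View pics/b3.png

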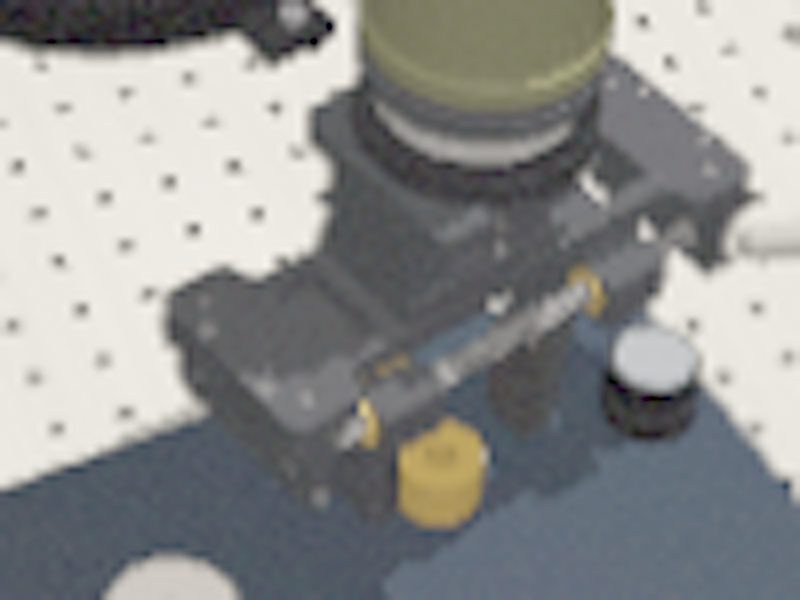

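Request:
{"method": "play_rows", "body": {"deltas": [[[0.5,0,0,0,0,0,0],[0.5,0,0,0,0,0,0],[0.5,0,0,0,0,0,0]]], "force": 10}}

```text
clock: 5.55
tool_pos: [0.5738, -0.2313, 0.0088]
eef_rot: [0.988, 0.156, -0.001, -0.0]
contact_force: [0.2, 0.8, -0.2]
opening: 0.326
```

```bash
python3 - <<'E'
from ovg import *
im=vision.snapshot('side');a=cv2.resize(im[210:285,240:340,::-1],None,fx=8,fy=8,interpolation=cv2.INTER_CUBIC)
a=(255*(a/255.)**.5).astype('uint8'); cv2.imwrite('pics/b4.png',a)
E
python3 plan.py "[(.5747,-.2312,.0645,17.9)]";
```

```text
t 5.6 p [ 0.5738 -0.2312  0.0088] yaw 17.9 op mm 28.1 F [-1.  -0.4  0.6] q7 0.03 tilt 0.11
(0.5747, -0.2312, 0.0645, 17.9) -> [0.0024, 0.0006, -0.1856, -0.0002, 0.0006, -0.0]
```

View pics/b4.png

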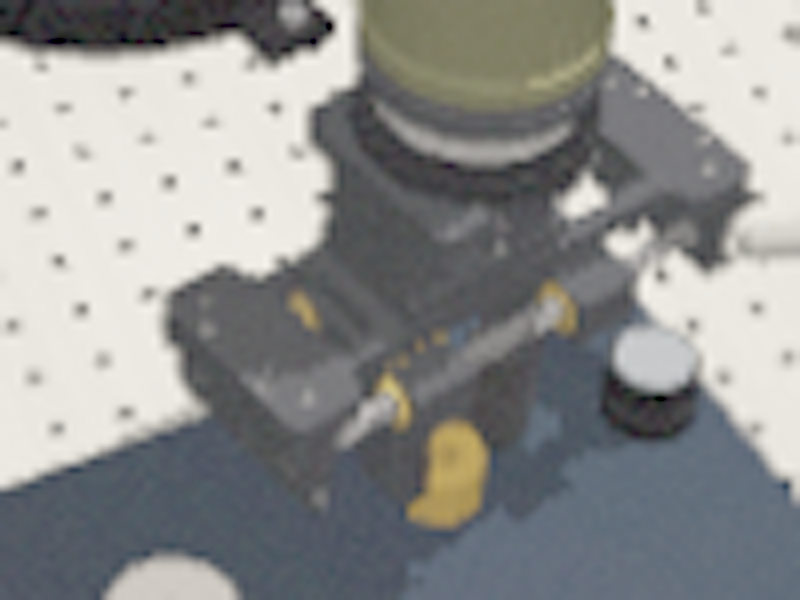

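Request:
{"method": "play_rows", "body": {"deltas": [[[0.5,0,0,0,0,0,0],[0.5,0,0,0,0,0,0]]]}}

```text
clock: 5.85
tool_pos: [0.5739, -0.2313, 0.0088]
eef_rot: [0.988, 0.156, -0.001, -0.0]
contact_force: [0.9, -0.3, 0.2]
opening: 0.319
```

```bash
python3 - <<'E'
from ovg import *
im=vision.snapshot('side');a=cv2.resize(im[210:285,240:340,::-1],None,fx=8,fy=8,interpolation=cv2.INTER_CUBIC)
a=(255*(a/255.)**.5).astype('uint8'); cv2.imwrite('pics/b5.png',a)
x0,y0,k=290,150,7
im=vision.snapshot('top'); c=cv2.resize(im[y0:y0+85,x0:x0+110,::-1],None,fx=k,fy=k,interpolation=cv2.INTER_CUBIC)
c=(255*(c/255.)**.5).astype('uint8');cv2.imwrite('pics/b6.png',c)
E
python3 plan.py "[(.5747,-.2312,.0645,17.9)]";
```

```text
t 5.95 p [ 0.5739 -0.2313  0.0088] yaw 17.89 op mm 28.3 F [-0.4 -0.2  0.1] q7 0.03 tilt 0.11
(0.5747, -0.2312, 0.0645, 17.9) -> [0.0024, 0.0005, -0.1856, -0.0002, 0.0006, -0.0]
```

View pics/b5.png

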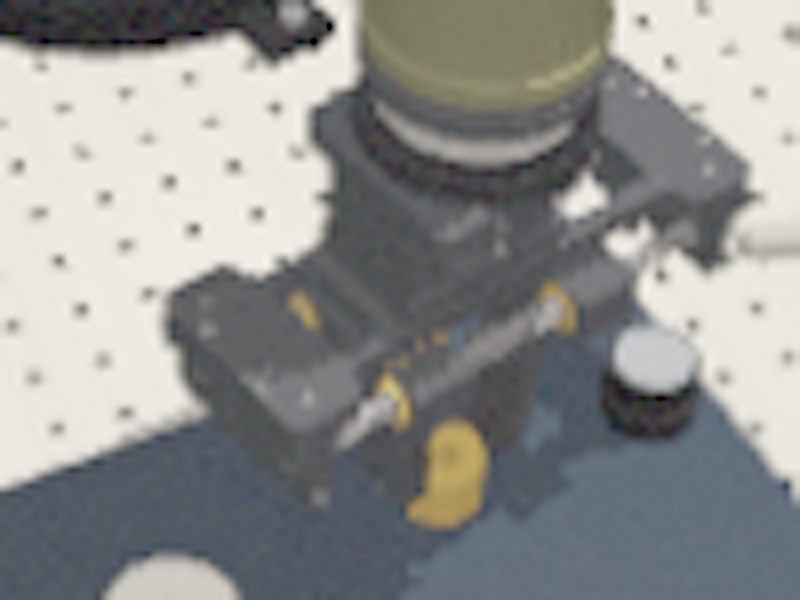

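View pics/b6.png

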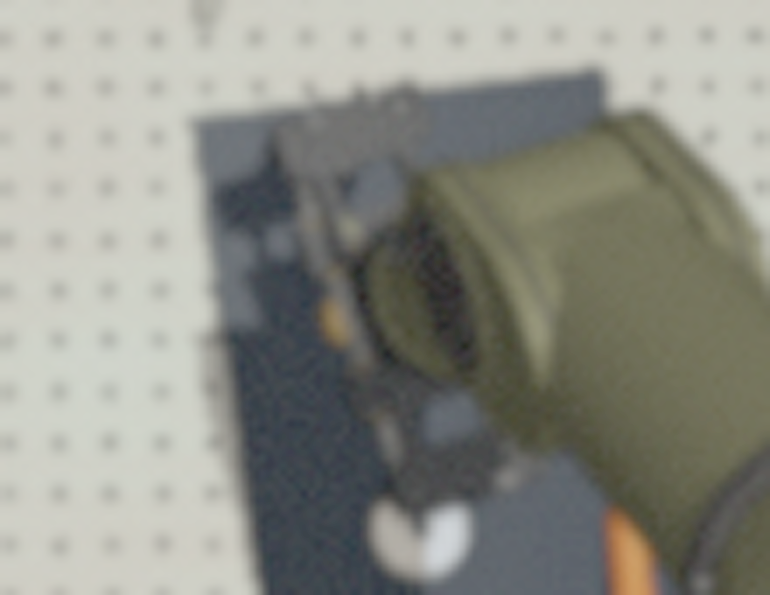

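Request:
{"method": "play_rows", "body": {"deltas": [[[0.5,0,0,-0.03,0,0,0],[0.5,0,0,-0.1,0,0,0],[0.5,0,0,-0.25,0,0,0],[0.5,0,0,-0.4,0,0,0],[0.5,0,0,-0.4,0,0,0]]]}}

```text
clock: 6.58
tool_pos: [0.5772, -0.2316, 0.1341]
eef_rot: [0.988, 0.155, 0.003, 0.002]
contact_force: [0.2, 0.6, -0.7]
opening: 0.325
```

```bash
python3 - <<'E'
from ovg import *
im=vision.snapshot('side');x0,y0,k=240,180,7;cv2.imwrite('pics/c1raw.png',im[:,:,::-1])
a=cv2.resize(im[y0:y0+80,x0:x0+100,::-1],None,fx=k,fy=k,interpolation=cv2.INTER_CUBIC)
a=(255*(a/255.)**.5).astype('uint8'); cv2.imwrite('pics/c1.png',a)
x0,y0,k=290,150,7
im=vision.snapshot('top');cv2.imwrite('pics/c2raw.png',im[:,:,::-1]); c=cv2.resize(im[y0:y0+85,x0:x0+110,::-1],None,fx=k,fy=k,interpolation=cv2.INTER_CUBIC)
c=(255*(c/255.)**.5).astype('uint8');cv2.imwrite('pics/c2.png',c)
E
python3 plan.py "[(.5747,-.2312,.0645,17.9)]";
```

```text
t 6.67 p [ 0.5741 -0.2315  0.13  ] yaw 17.89 op mm 28.7 F [ 0.4 -0.9 -0.6] q7 0.13 tilt 0.06
(0.5747, -0.2312, 0.0645, 17.9) -> [0.0024, -0.0006, 0.2182, 0.0002, 0.0003, -0.0001]
```

View pics/c1.png

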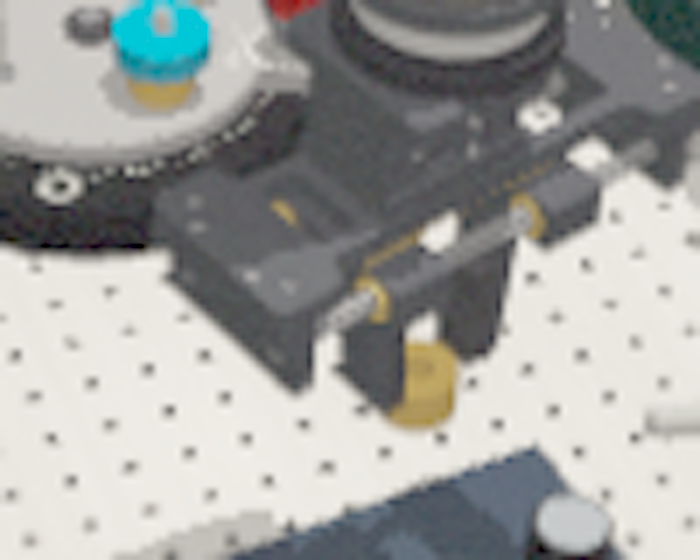

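View pics/c2.png

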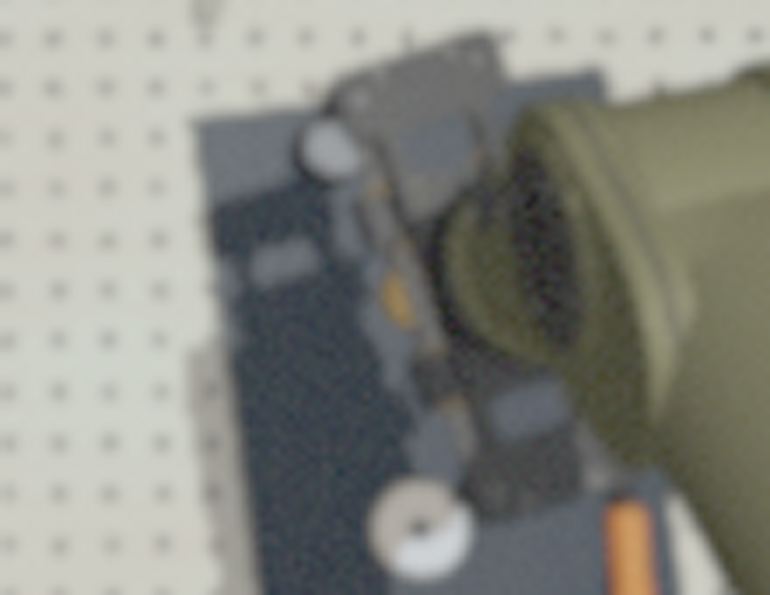

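```bash
python3 - <<'E'
from fit import *
ims=cv2.imread('pics/c1raw.png')[:,:,::-1].copy();imt=cv2.imread('pics/c2raw.png')[:,:,::-1].copy()
print(proj('side',[.574,-.2316,.1342]),proj('side',[.574,-.2316,.0013+.1342-.013]))
print(mask(ims,(290,225,310,245),lambda h,s,v:(s>90)&(h<35)&(v>60)))
for z in(.12,.13,.1342): print(z,hullc('side',[.574,-.2316],.015,z-.01,z+.01), hullc('top',[.574,-.2316],.015,z-.01,z+.01))
a=ims[180:260,240:340,::-1]; k=7;a=cv2.resize(a,None,fx=k,fy=k,interpolation=cv2.INTER_CUBIC)
t=np.linspace(0,2*np.pi,60)
for z in(.1242,.1442):
    q=(proj('side',np.c_[.574+.015*np.cos(t),-.2316+.015*np.sin(t),0*t+z])-[240,180]+.5)*k
    cv2.polylines(a,[q.astype(np.int32)],True,(0,255,0),1)
cv2.imwrite('pics/c3.png',a)
x0,y0=290,150
a=imt[y0:y0+85,x0:x0+110,::-1]; k=7;a=cv2.resize(a,None,fx=k,fy=k,interpolation=cv2.INTER_CUBIC)
for z in(.1242,.1442):
    q=(proj('top',np.c_[.574+.015*np.cos(t),-.2316+.015*np.sin(t),0*t+z])-[x0,y0]+.5)*k
    cv2.polylines(a,[q.astype(np.int32)],True,(0,255,0),1)
cv2.imwrite('pics/c4.png',a)
E
```

```text
[[297.02115916 236.12955756]] [[296.71791714 239.4597992 ]]
(array([300.53570234, 234.6576087 ]), np.float64(93.4375))
0.12 (array([296.65898804, 240.17699461]), 150.76001211209223) (array([348.32892185, 192.40363563]), 88.44410933484323)
0.13 (array([296.91731906, 237.3424285 ]), 152.43804610264488) (array([349.11170335, 192.1917456 ]), 90.22246502921917)
0.1342 (array([297.02663335, 236.14168795]), 153.1494318668265) (array([349.44479011, 192.10157618]), 90.98521102033556)
```

View pics/c3.png

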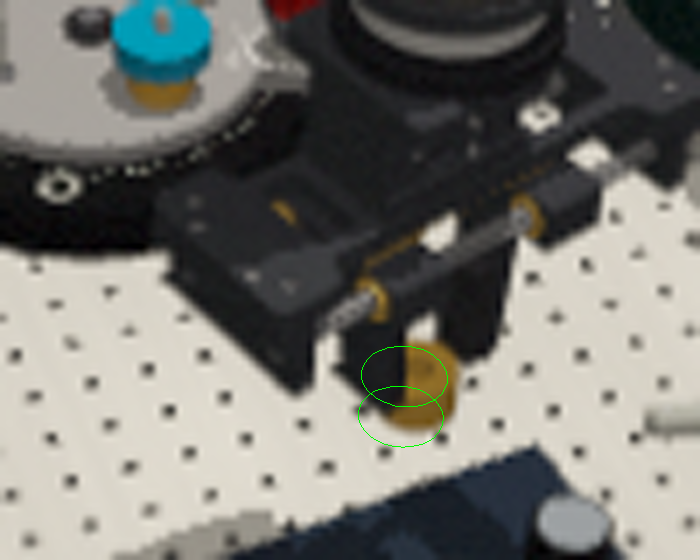

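View pics/c4.png

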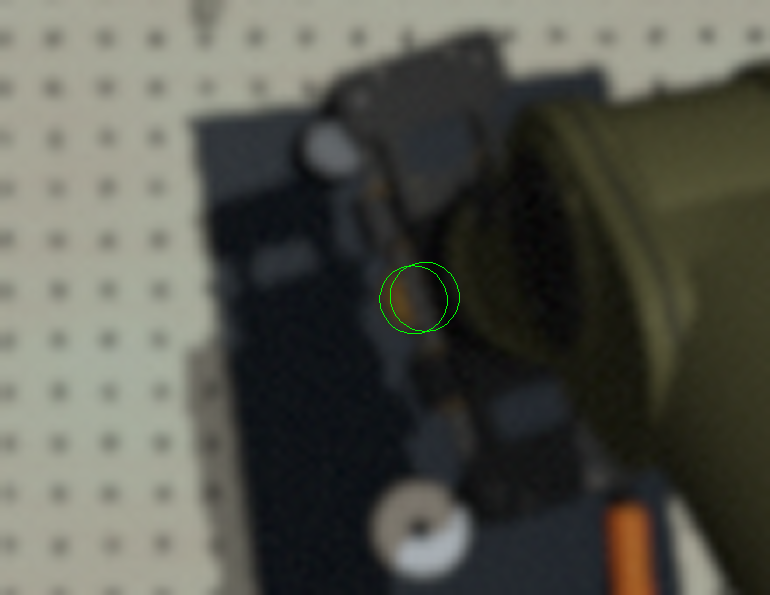

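```bash
python3 plan.py "[(.519,.092,.14,17.9)]"
```

```text
t 6.67 p [ 0.5741 -0.2315  0.13  ] yaw 17.89 op mm 28.7 F [ 0.4 -0.9 -0.6] q7 0.13 tilt 0.06
(0.519, 0.092, 0.14, 17.9) -> [0.1564, -1.0828, -0.0341, 0.0002, 0.0003, -0.0001]
```

Request:
{"method": "play_rows", "body": {"deltas": [[[0.5,0.02,-0.12,-0.034,0,0,0],[0.5,0.05,-0.32,-0.034,0,0,0],[0.5,0.08,-0.52,-0.034,0,0,0],[0.5,0.11,-0.72,-0.034,0,0,0],[0.5,0.13,-0.9,-0.034,0,0,0]]], "force": 15}}

```text
clock: 7.3
tool_pos: [0.5269, 0.0395, 0.139]
eef_rot: [0.988, 0.156, -0.002, 0.0]
contact_force: [0.8, 0.2, -0.8]
opening: 0.32
```

```bash
python3 plan.py "[(.519,.092,.14,17.9)]"
```

```text
t 7.3 p [0.5269 0.0395 0.139 ] yaw 17.94 op mm 28.2 F [ 0.8  0.2 -0.8] q7 -0.39 tilt 0.18
(0.519, 0.092, 0.14, 17.9) -> [0.029, -0.1746, -0.0032, -0.0001, 0.001, 0.0002]
```

Request:
{"method": "play_rows", "body": {"deltas": [[[0.5,0.02,-0.12,-0.003,0,0.001,0],[0.5,0.029,-0.175,-0.003,0,0.001,0],[0.5,0.029,-0.175,-0.003,0,0.001,0],[0.5,0.029,-0.175,-0.003,0,0.001,0],[0.5,0.029,-0.175,-0.003,0,0.001,0]]]}}

```text
clock: 7.92
tool_pos: [0.5193, 0.0899, 0.1397]
eef_rot: [0.988, 0.154, -0.0, 0.0]
contact_force: [0.1, -0.3, 0.1]
opening: 0.317
```

```bash
cat > look.py <<'E'
import sys
from ovg import *
tag=sys.argv[1]; sb=eval(sys.argv[2]); tb=eval(sys.argv[3])
s=get_state(); print(s['tool_pos'].round(4))
ks,kt=sb[4],tb[4]
for n,b in(('side',sb),('top',tb)):
    if b[4]==0: continue
    im=vision.snapshot(n); cv2.imwrite(f'pics/{tag}_{n}_raw.png',im[:,:,::-1]); x0,y0,x1,y1,k=b
    a=cv2.resize(im[y0:y1,x0:x1,::-1],None,fx=k,fy=k,interpolation=cv2.INTER_CUBIC); cv2.imwrite(f'pics/{tag}_{n}.png',(255*(a/255.)**.6).astype('uint8'))
E
python3 look.py d1 "(205,120,305,195,8)" "(195,160,285,235,8)"
```

```text
[0.5193 0.0899 0.1397]
```

View pics/d1_side.png

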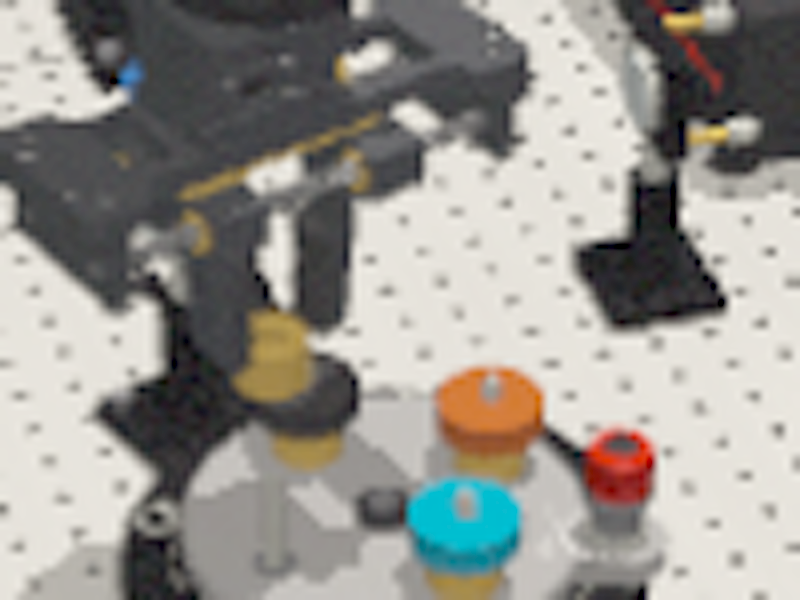

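View pics/d1_top.png

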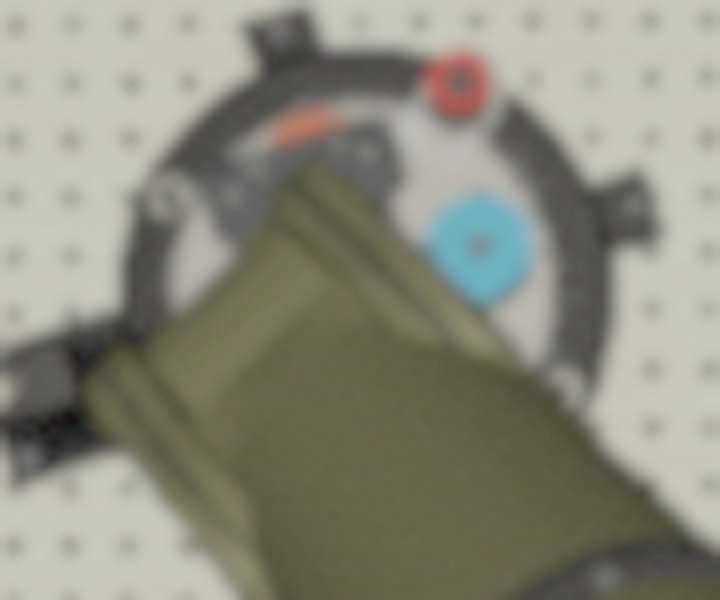

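```bash
python3 - <<'E'
from h import *
c=lambda u,v,x0,y0,k:(u/k+x0-.5+.5/k,v/k+y0-.5+.5/k)
for z in(.044,.066,.088): print(at('top',c(484,490,185,150,8),z))
print(at('side',c(271,468,205,120,8),.088),at('side',c(272,563,205,120,8),.044))
im=cv2.imread('pics/top0.png'); cv2.imwrite('pics/t3.png',cv2.resize(im[200:225,232:257],None,fx=20,fy=20,interpolation=cv2.INTER_CUBIC))
E
python3 plan.py "[(.519,.0915,.11,17.9)]"
```

```text
[0.51985481 0.09234534 0.044     ]
[0.51957656 0.09116303 0.066     ]
[0.51929831 0.08998073 0.088     ]
[0.52117793 0.09373197 0.088     ] [0.51977276 0.09097468 0.044     ]
t 8.03 p [0.5192 0.0907 0.1399] yaw 17.82 op mm 28.1 F [-0.2  1.  -0.3] q7 -0.48 tilt 0.02
(0.519, 0.0915, 0.11, 17.9) -> [0.0002, -0.0028, 0.0995, 0.0001, 0.0001, -0.0005]
```

View pics/t3.png

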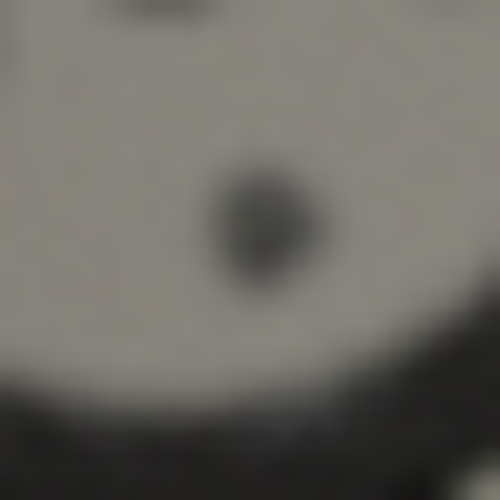

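Request:
{"method": "play_rows", "body": {"deltas": [[[0.5,0,-0.0035,0.05,0,0,0],[0.5,0,-0.0035,0.1,0,0,0],[0.5,0,-0.0035,0.117,0,0,0],[0.5,0,-0.0035,0.117,0,0,0],[0.5,0,-0.0035,0.117,0,0,0]]]}}

```text
clock: 8.65
tool_pos: [0.5191, 0.0919, 0.1049]
eef_rot: [0.988, 0.155, 0.0, 0.0]
contact_force: [-0.2, 0.3, 0.2]
opening: 0.323
```

```bash
python3 look.py d2 "(205,120,305,195,8)" "(195,160,285,235,0)";python3 plan.py "[(.5188,.0917,.095,17.9)]"
```

```text
[0.5191 0.0919 0.1049]
t 8.7 p [0.5192 0.0919 0.105 ] yaw 17.82 op mm 28.0 F [-0.4 -0.5  0.7] q7 -0.52 tilt 0.03
(0.5188, 0.0917, 0.095, 17.9) -> [-0.0013, 0.0001, 0.0334, 0.0, -0.0002, -0.0004]
```

View pics/d2_side.png

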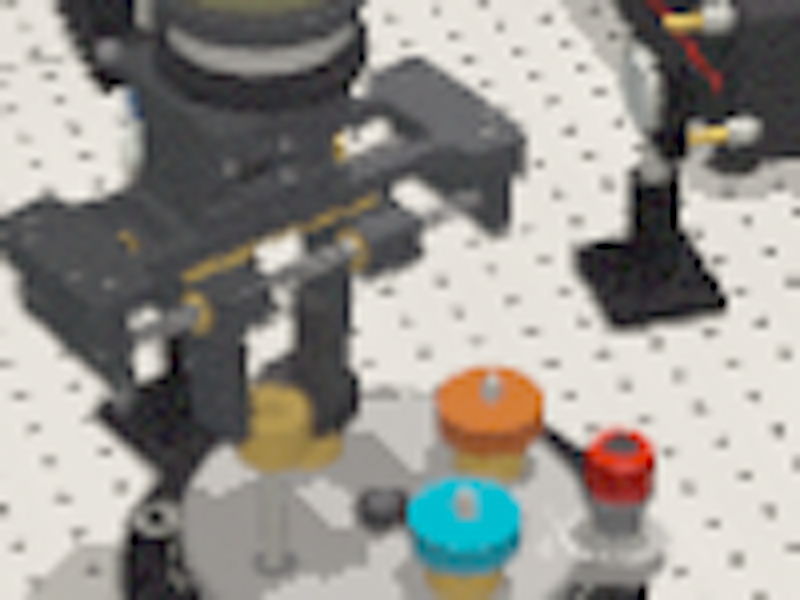

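Request:
{"method": "play_rows", "body": {"deltas": [[[0.5,-0.0015,0,0.02,0,0,0],[0.5,-0.0015,0,0.035,0,0,0],[0.5,-0.0015,0,0.048,0,0,0],[0.5,-0.0015,0,0.057,0,0,0]]]}}

```text
clock: 9.2
tool_pos: [0.5186, 0.0917, 0.0876]
eef_rot: [0.988, 0.155, 0.0, 0.0]
contact_force: [1.0, 0.3, -0.3]
opening: 0.318
```

```bash
python3 look.py d3 "(205,120,305,195,8)" "(195,160,285,235,0)";python3 plan.py "[(.5188,.0917,.050,17.9)]"
```

```text
[0.5186 0.0917 0.0876]
t 9.25 p [0.5185 0.0917 0.0874] yaw 17.83 op mm 27.9 F [0.3 0.3 0.1] q7 -0.54 tilt 0.01
(0.5188, 0.0917, 0.05, 17.9) -> [0.001, 0.0002, 0.1246, 0.0, 0.0001, -0.0004]
```

View pics/d3_side.png

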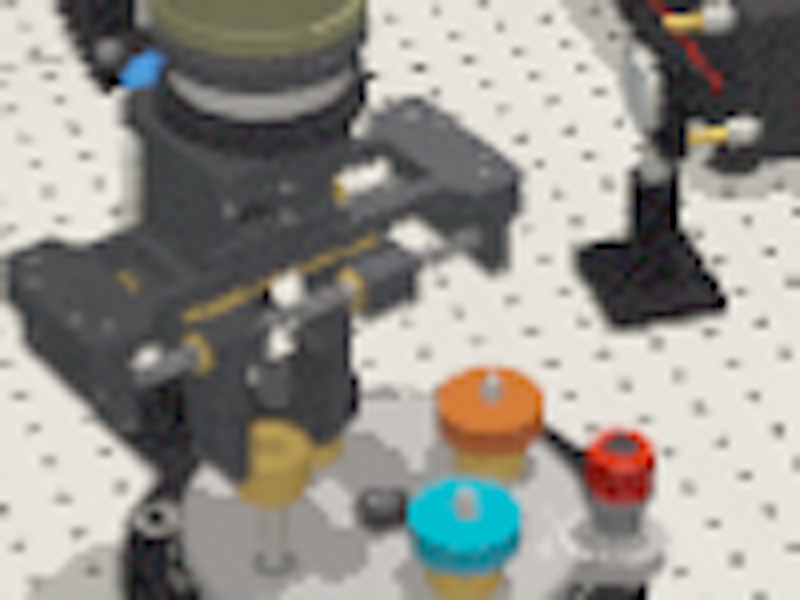

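Request:
{"method": "play_rows", "body": {"deltas": [[[0.5,0,0,0.025,0,0,0],[0.5,0,0,0.05,0,0,0],[0.5,0,0,0.075,0,0,0],[0.5,0,0,0.1,0,0,0],[0.5,0,0,0.11,0,0,0]]]}}

```text
clock: 9.88
tool_pos: [0.5182, 0.0916, 0.0537]
eef_rot: [0.988, 0.155, -0.0, 0.0]
contact_force: [-0.8, 0.3, -0.4]
opening: 0.321
```

```bash
python3 look.py d4 "(205,120,305,195,8)" "(195,160,285,235,0)";python3 plan.py "[(.5188,.0917,.050,17.9)]"
```

```text
[0.5182 0.0916 0.0537]
t 9.93 p [0.5182 0.0916 0.0537] yaw 17.83 op mm 28.1 F [-1.1  0.1 -0.8] q7 -0.58 tilt 0.06
(0.5188, 0.0917, 0.05, 17.9) -> [0.0021, 0.0004, 0.0123, 0.0, 0.0004, -0.0004]
```

View pics/d4_side.png

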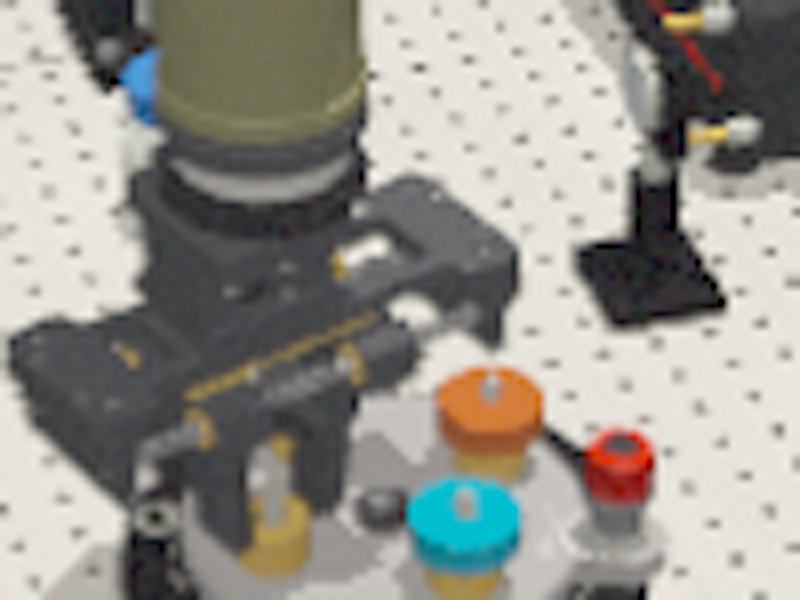

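Request:
{"method": "play_rows", "body": {"deltas": [[[0.5,0.001,0,0.005,0,0.0004,0],[0.5,0.002,0,0.01,0,0.0004,0],[0.5,0.002,0,0.013,0,0.0004,0],[0.5,0.002,0,0.013,0,0.0004,0]]]}}

```text
clock: 10.42
tool_pos: [0.5188, 0.0918, 0.0498]
eef_rot: [0.988, 0.155, 0.0, 0.0]
contact_force: [-0.8, 0.4, 0.3]
opening: 0.318
```

```bash
python3 look.py d5 "(205,120,305,195,8)" "(195,160,285,235,0)";python3 plan.py "[(.5188,.0917,.050,17.9)]"
```

```text
[0.5188 0.0918 0.0498]
t 10.47 p [0.5188 0.0918 0.0498] yaw 17.83 op mm 28.2 F [-0.2 -0.9 -0.3] q7 -0.59 tilt 0.01
(0.5188, 0.0917, 0.05, 17.9) -> [0.0, 0.0003, -0.0005, 0.0, -0.0001, -0.0004]
```

View pics/d5_side.png

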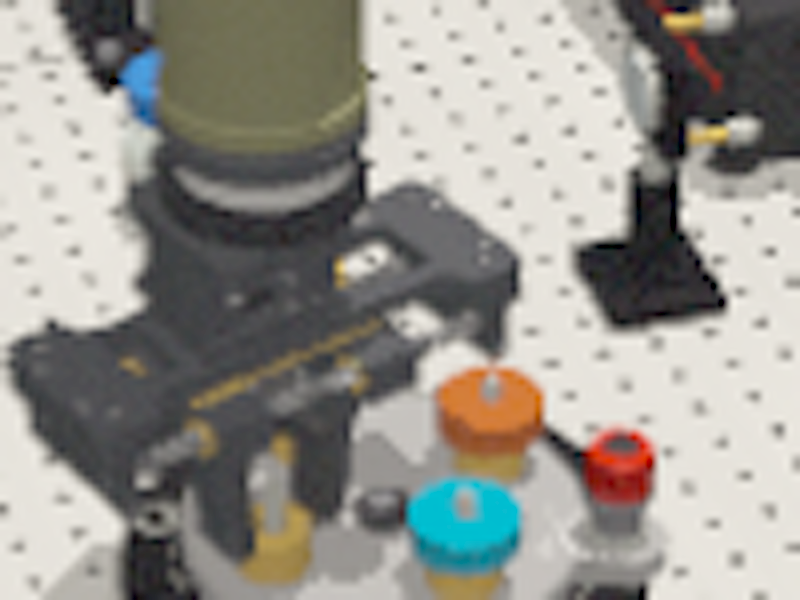

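Request:
{"method": "play_rows", "body": {"deltas": [[[0.5,0,0,0.003,0,0,0],[0.5,0,0,0.006,0,0,0],[0.5,0,0,0.006,0,0,0]]]}}

```text
clock: 10.85
tool_pos: [0.5189, 0.0918, 0.0494]
eef_rot: [0.988, 0.155, 0.001, 0.0]
contact_force: [-2.7, -1.3, 13.5]
opening: 0.324
```

Request:
{"method": "play_rows", "body": {"deltas": [[[0.4,0,0,-0.002,0,0,0],[0.1,0,0,-0.002,0,0,0],[0.1,0,0,-0.002,0,0,0],[0.1,0,0,-0.002,0,0,0]]]}}

```text
clock: 11.35
tool_pos: [0.5188, 0.0918, 0.0498]
eef_rot: [0.988, 0.155, 0.001, 0.0]
contact_force: [0.2, 0.6, 0.1]
opening: 0.448
```

```bash
python3 look.py d6 "(205,120,305,195,8)" "(195,160,285,235,0)";python3 plan.py "[(.5188,.0917,.12,17.9)]"
```

```text
[0.5188 0.0918 0.0498]
t 11.4 p [0.5188 0.0918 0.0499] yaw 17.84 op mm 39.6 F [-0.   1.1  0.1] q7 -0.59 tilt 0.07
(0.5188, 0.0917, 0.12, 17.9) -> [0.0001, 0.0005, -0.2337, 0.0003, -0.0003, -0.0004]
```

View pics/d6_side.png

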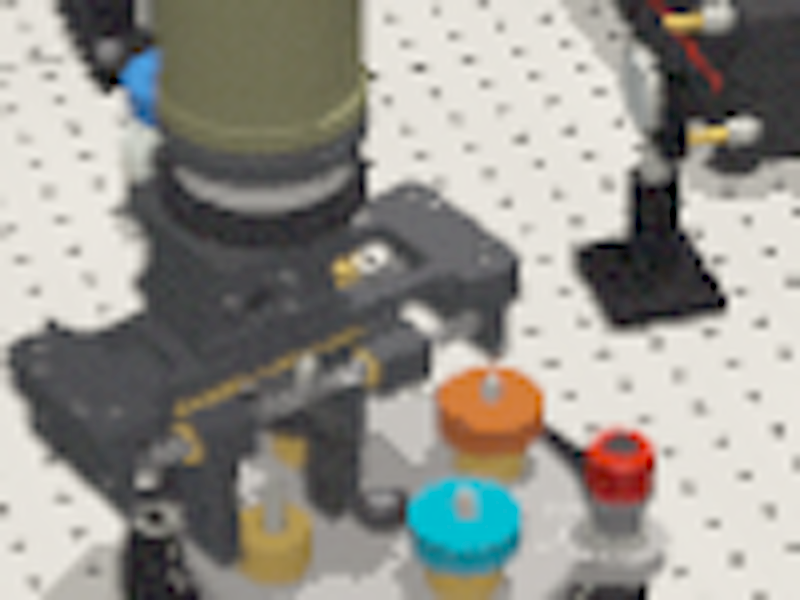

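Request:
{"method": "play_rows", "body": {"deltas": [[[0.1,0,0,-0.03,0,0,0],[0.1,0,0,-0.1,0,0,0],[0.1,0,0,-0.2,0,0,0],[0.1,0,0,-0.3,0,0,0],[0.1,0,0,-0.3,0,0,0]]]}}

```text
clock: 12.02
tool_pos: [0.5201, 0.0923, 0.1421]
eef_rot: [0.988, 0.155, 0.003, -0.0]
contact_force: [0.3, -0.1, -0.8]
opening: 0.449
```

```bash
python3 look.py d7 "(205,120,305,195,8)" "(195,160,285,235,0)";python3 plan.py "[(.490,-.17,.14,17.9),(.471,-.2607,.12,17.9)]"
```

```text
[0.5201 0.0923 0.1421]
t 12.07 p [0.5193 0.0918 0.1408] yaw 17.81 op mm 39.3 F [-0.   0.4 -0.3] q7 -0.49 tilt 0.19
(0.49, -0.17, 0.14, 17.9) -> [-0.3599, 0.801, 0.0025, 0.0003, -0.001, -0.0005]
(0.471, -0.2607, 0.12, 17.9) -> [-0.5129, 1.0694, 0.0689, 0.0003, -0.001, -0.0005]
```

View pics/d7_side.png

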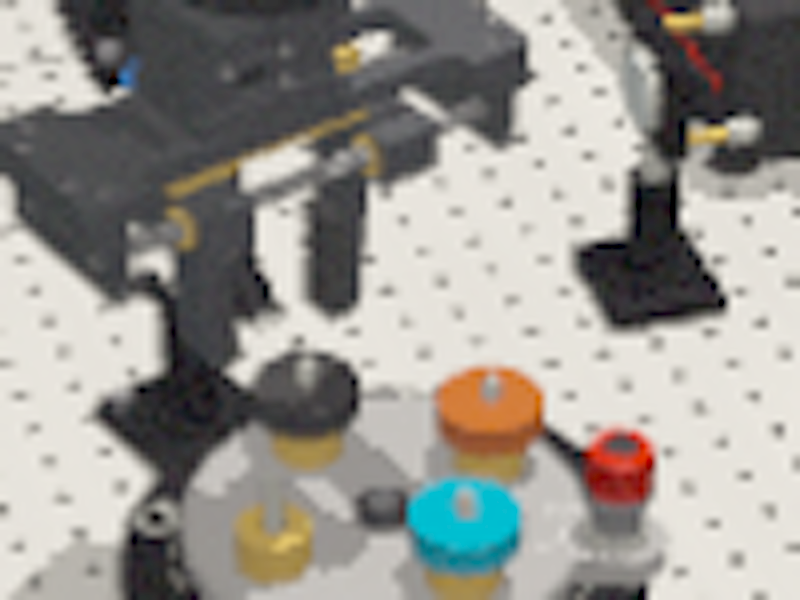

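Request:
{"method": "play_rows", "body": {"deltas": [[[-0.36,-0.05,0.12,0,0,0,0],[-0.36,-0.14,0.32,0,0,0,0],[-0.36,-0.23,0.52,0,0,0,0],[-0.36,-0.33,0.72,0,0,0,0],[-0.36,-0.43,0.92,0.03,0,0,0]]]}}

```text
clock: 12.7
tool_pos: [0.4826, -0.1963, 0.1328]
eef_rot: [0.988, 0.155, 0.001, 0.0]
contact_force: [0.9, -0.9, 0.5]
opening: 0.678
```

```bash
python3 plan.py "[(.471,-.2607,.06,17.9)]"
```

```text
t 12.7 p [ 0.4826 -0.1963  0.1328] yaw 17.83 op mm 59.7 F [ 0.9 -0.9  0.5] q7 0.0 tilt 0.15
(0.471, -0.2607, 0.06, 17.9) -> [-0.1032, 0.1925, 0.2424, 0.0002, -0.0008, -0.0004]
```

Request:
{"method": "play_rows", "body": {"deltas": [[[-0.36,-0.07,0.14,0.05,0,-0.0008,0],[-0.36,-0.103,0.192,0.15,0,-0.0008,0],[-0.36,-0.103,0.192,0.24,0,-0.0008,0],[-0.36,-0.103,0.192,0.242,0,-0.0008,0],[-0.36,-0.103,0.192,0.242,0,-0.0008,0]]]}}

```text
clock: 13.32
tool_pos: [0.4712, -0.2599, 0.0603]
eef_rot: [0.988, 0.155, 0.0, -0.0]
contact_force: [0.5, 1.1, -0.3]
opening: 0.681
```

```bash
python3 look.py e1 "(210,235,310,310,8)" "(195,160,285,235,0)";python3 plan.py "[(.471,-.2607,.0065,17.9)]"
```

```text
[ 0.4712 -0.2599  0.0603]
t 13.38 p [ 0.4716 -0.2601  0.0607] yaw 17.89 op mm 59.8 F [ 1.4  0.5 -0.1] q7 0.04 tilt 0.07
(0.471, -0.2607, 0.0065, 17.9) -> [-0.0027, 0.0012, 0.1808, 0.0002, -0.0003, -0.0001]
```

View pics/e1_side.png

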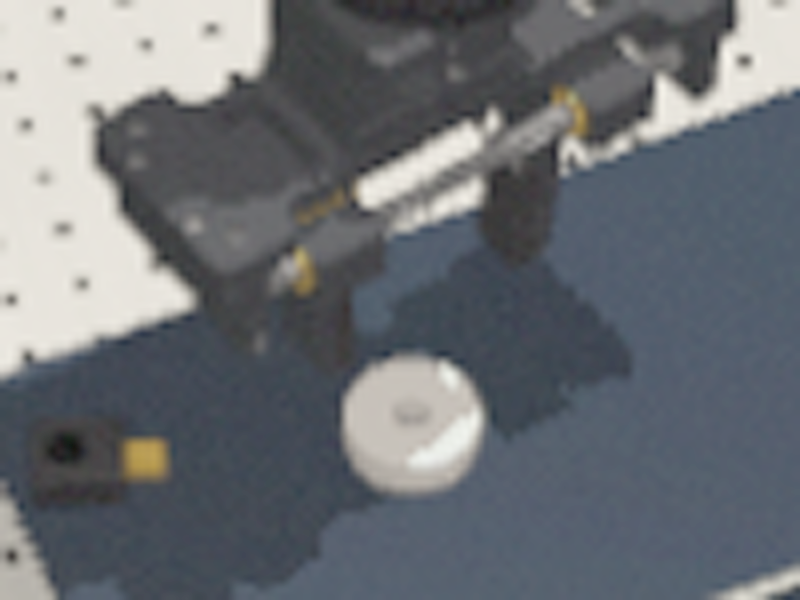

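Request:
{"method": "play_rows", "body": {"deltas": [[[-0.36,-0.003,0.002,0.06,0,0,0],[-0.36,-0.003,0.002,0.12,0,0,0],[-0.36,-0.003,0.002,0.165,0,0,0],[-0.36,-0.003,0.002,0.178,0,0,0],[-0.36,-0.003,0.002,0.178,0,0,0]]]}}

```text
clock: 14.0
tool_pos: [0.4712, -0.2609, 0.0076]
eef_rot: [0.988, 0.156, 0.001, 0.0]
contact_force: [-0.4, -0.4, 0.1]
opening: 0.683
```

```bash
python3 look.py e2 "(210,235,310,310,8)" "(195,160,285,235,0)";python3 plan.py "[(.471,-.2607,.0065,17.9)]"
```

```text
[ 0.4712 -0.2609  0.0076]
t 14.05 p [ 0.4713 -0.261   0.0077] yaw 17.89 op mm 59.7 F [ 0.3 -0.6 -0.2] q7 -0.03 tilt 0.1
(0.471, -0.2607, 0.0065, 17.9) -> [-0.0007, -0.0012, 0.0041, 0.0004, -0.0004, -0.0]
```

View pics/e2_side.png

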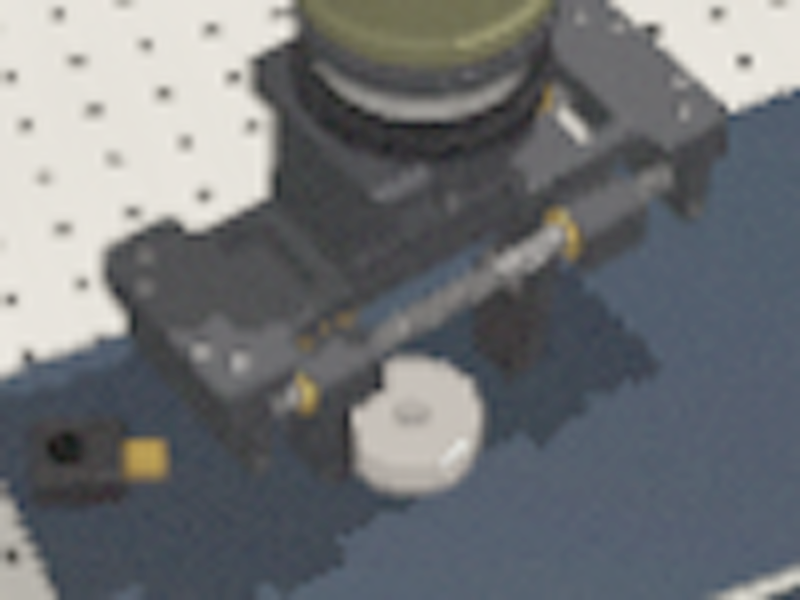

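Request:
{"method": "play_rows", "body": {"deltas": [[[-0.36,-0.001,-0.001,0.008,0,0,0],[-0.36,-0.001,-0.001,0.008,0,0,0],[0.2,-0.001,-0.001,0.008,0,0,0],[0.2,-0.001,-0.001,0.008,0,0,0],[0.2,-0.001,-0.001,0.008,0,0,0]]]}}

```text
clock: 14.68
tool_pos: [0.4707, -0.2611, 0.0059]
eef_rot: [0.988, 0.155, 0.001, 0.001]
contact_force: [-1.7, -0.5, 5.3]
opening: 0.401
```

Request:
{"method": "play_rows", "body": {"deltas": [[[0.2,0,0,0,0,0,0],[0.2,0,0,0,0,0,0]]]}}

```text
clock: 14.92
tool_pos: [0.4708, -0.2612, 0.0059]
eef_rot: [0.988, 0.155, 0.001, 0.001]
contact_force: [-1.0, 0.7, 1.3]
opening: 0.399
```

```bash
python3 look.py e3 "(210,235,310,310,8)" "(195,160,285,235,0)";python3 plan.py "[(.471,-.2607,.0065,17.9)]"
```

```text
[ 0.4708 -0.2612  0.0059]
t 14.97 p [ 0.4708 -0.2612  0.0059] yaw 17.88 op mm 35.1 F [-0.3 -0.   2.7] q7 -0.04 tilt 0.13
(0.471, -0.2607, 0.0065, 17.9) -> [0.0011, -0.0014, -0.002, 0.0006, -0.0003, -0.0001]
```

View pics/e3_side.png

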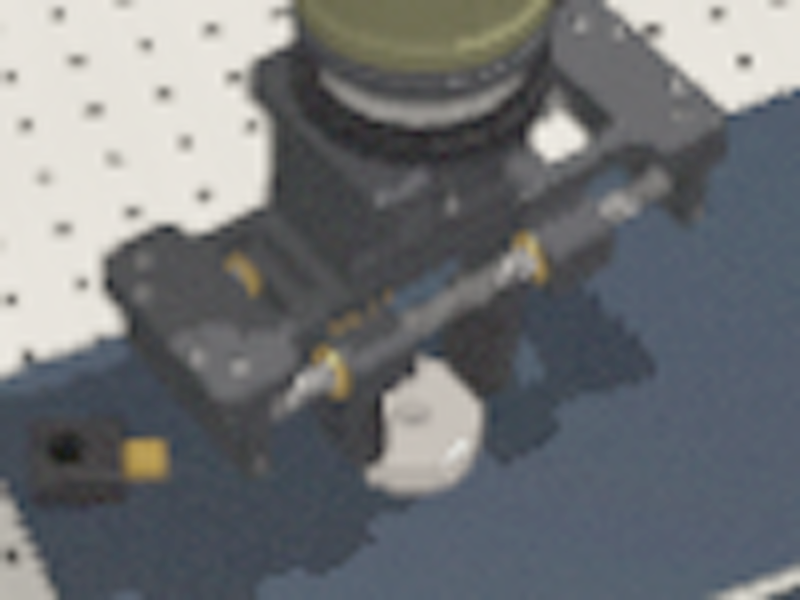

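Request:
{"method": "play_rows", "body": {"deltas": [[[0.2,0,0,-0.02,0,0,0],[0.2,0,0,-0.06,0,0,0],[0.2,0,0,-0.12,0,0,0],[0.2,0,0,-0.12,0,0,0],[0.2,0,0,-0.12,0,0,0]]]}}

```text
clock: 15.6
tool_pos: [0.4707, -0.2612, 0.0419]
eef_rot: [0.988, 0.155, 0.001, 0.001]
contact_force: [0.2, 0.9, 0.4]
opening: 0.401
```

```bash
python3 look.py e4 "(210,225,310,300,8)" "(310,180,400,250,8)";python3 plan.py "[(.471,-.2607,.0065,17.9)]"
```

```text
[ 0.4707 -0.2612  0.0419]
t 15.7 p [ 0.4704 -0.2611  0.0415] yaw 17.88 op mm 35.4 F [-0.4  0.1  0.8] q7 0.01 tilt 0.09
(0.471, -0.2607, 0.0065, 17.9) -> [0.0022, -0.0007, 0.1166, 0.0005, -0.0001, -0.0001]
```

View pics/e4_side.png

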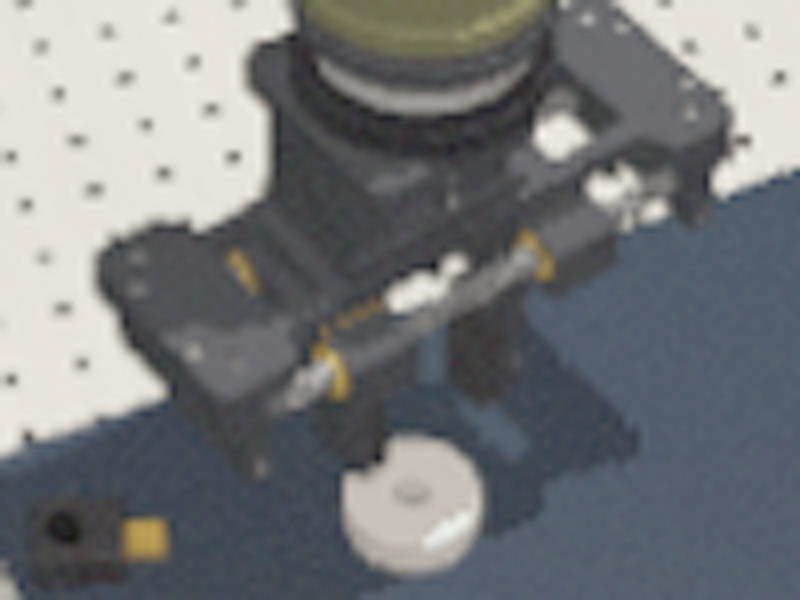

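View pics/e4_top.png

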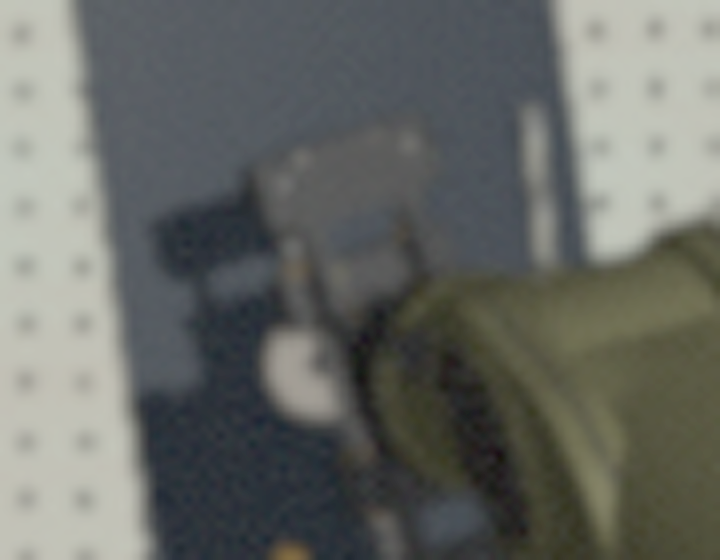

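Request:
{"method": "play_rows", "body": {"deltas": [[[-0.36,0.001,0,0,0,0,0],[-0.36,0.002,0,0,0,0,0],[-0.36,0.002,0,0.06,0,0,0],[-0.36,0.002,0,0.115,0,0,0],[-0.36,0.002,0,0.125,0,0,0]]]}}

```text
clock: 16.32
tool_pos: [0.4702, -0.2605, 0.0028]
eef_rot: [0.988, 0.156, -0.001, 0.0]
contact_force: [0.2, 0.9, 0.5]
opening: 0.68
```

Request:
{"method": "play_rows", "body": {"deltas": [[[-0.36,0,0,0.01,0,0,0],[-0.36,0,0,0.015,0,0,0],[-0.36,0,0,0.02,0,0,0],[-0.36,0,0,0.02,0,0,0]]]}}

```text
clock: 16.82
tool_pos: [0.4703, -0.2606, -0.0031]
eef_rot: [0.988, 0.156, -0.001, 0.0]
contact_force: [-0.4, -1.0, 0.3]
opening: 0.681
```

```bash
python3 look.py e5 "(210,235,310,310,8)" "(310,180,400,250,0)";python3 plan.py "[(.471,-.2607,-.006,17.9)]"
```

```text
[ 0.4703 -0.2606 -0.0031]
t 16.88 p [ 0.4703 -0.2606 -0.0031] yaw 17.9 op mm 59.8 F [ 0.7 -0.5  0.4] q7 -0.05 tilt 0.08
(0.471, -0.2607, -0.006, 17.9) -> [0.0021, 0.0011, 0.0097, 0.0001, 0.0004, 0.0]
```

View pics/e5_side.png

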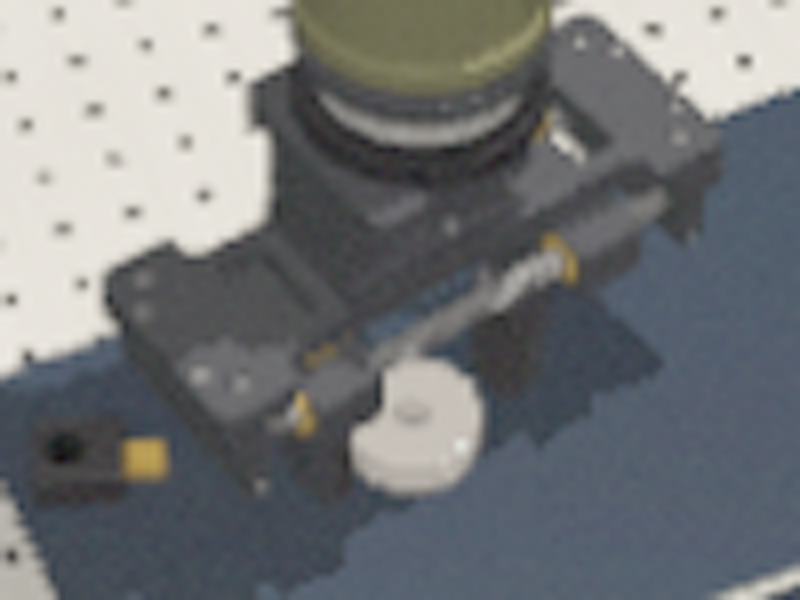

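Request:
{"method": "play_rows", "body": {"deltas": [[[-0.36,0.002,0,0.009,0,0,0],[-0.36,0.002,0,0.009,0,0,0],[0.2,0.002,0,0.009,0,0,0],[0.2,0.002,0,0.009,0,0,0],[0.2,0.002,0,0.009,0,0,0]]]}}

```text
clock: 17.5
tool_pos: [0.4708, -0.2604, -0.0058]
eef_rot: [0.988, 0.156, -0.001, 0.0]
contact_force: [-0.2, -0.4, -0.9]
opening: 0.493
```

Request:
{"method": "play_rows", "body": {"deltas": [[[0.2,0,0,0,0,0,0],[0.2,0,0,0,0,0,0]]]}}

```text
clock: 17.75
tool_pos: [0.4708, -0.2604, -0.0058]
eef_rot: [0.988, 0.156, -0.001, 0.0]
contact_force: [-0.0, -0.7, 0.1]
opening: 0.493
```

```bash
python3 look.py e6 "(210,235,310,310,8)" "(310,180,400,250,0)";python3 plan.py "[(.471,-.2607,-.006,17.9)]"
```

```text
[ 0.4708 -0.2604 -0.0058]
t 17.8 p [ 0.4709 -0.2605 -0.0058] yaw 17.9 op mm 43.3 F [-1.   0.1 -1.1] q7 -0.05 tilt 0.09
(0.471, -0.2607, -0.006, 17.9) -> [0.0002, 0.0009, 0.0008, 0.0002, 0.0004, -0.0]
```

View pics/e6_side.png

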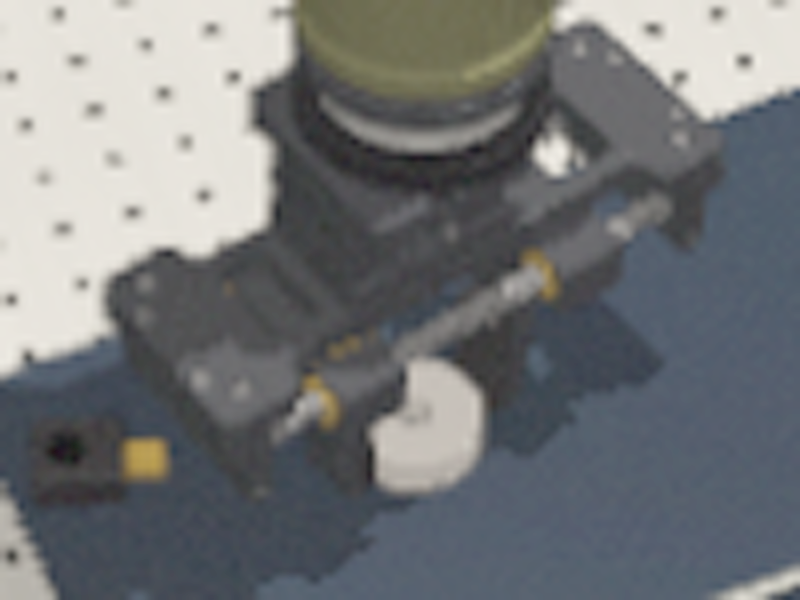

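Request:
{"method": "play_rows", "body": {"deltas": [[[0.2,0,0,-0.03,0,0,0],[0.2,0,0,-0.12,0,0,0],[0.2,0,0,-0.3,0,0,0],[0.2,0,0,-0.47,0,0,0],[0.2,0,0,-0.47,0,0,0]]], "force": 20}}

```text
clock: 18.42
tool_pos: [0.4734, -0.2611, 0.1392]
eef_rot: [0.988, 0.155, 0.003, 0.002]
contact_force: [0.3, -0.6, -0.1]
opening: 0.495
```

```bash
python3 look.py e7 "(210,180,310,255,8)" "(310,180,400,250,0)";python3 plan.py "[(.519,.0919,.14,17.9)]"
```

```text
[ 0.4734 -0.2611  0.1392]
t 18.48 p [ 0.4718 -0.2609  0.137 ] yaw 17.87 op mm 43.8 F [-0.6  0.4 -1. ] q7 0.13 tilt 0.19
(0.519, 0.0919, 0.14, 17.9) -> [0.5106, -1.0708, -0.0125, 0.001, -0.0004, -0.0002]
```

View pics/e7_side.png

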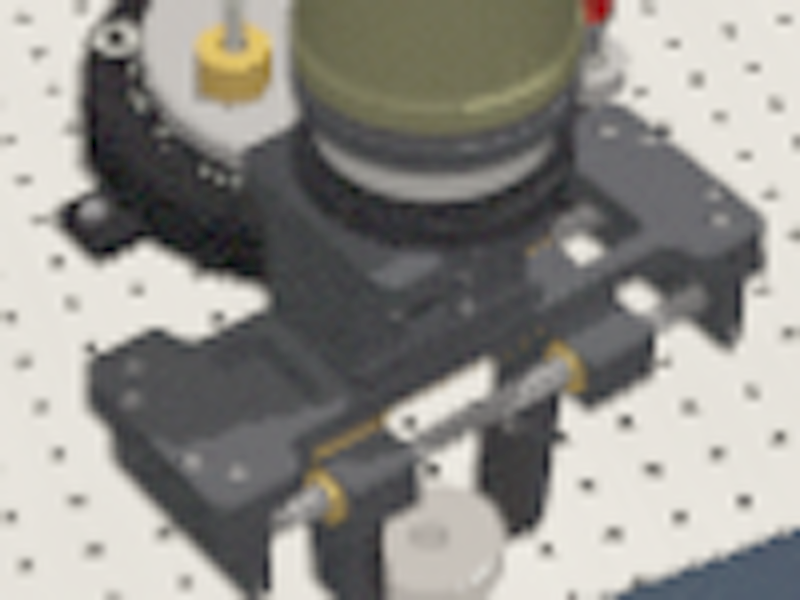

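Request:
{"method": "play_rows", "body": {"deltas": [[[0.2,0.06,-0.12,-0.01,0,0,0],[0.2,0.15,-0.32,-0.01,0,0,0],[0.2,0.25,-0.52,-0.01,0,0,0],[0.2,0.35,-0.72,-0.01,0,0,0],[0.2,0.45,-0.92,-0.01,0,0,0]]]}}

```text
clock: 19.1
tool_pos: [0.512, 0.0279, 0.138]
eef_rot: [0.988, 0.155, -0.001, 0.002]
contact_force: [1.4, 0.2, 0.2]
opening: 0.493
```

```bash
python3 plan.py "[(.519,.0919,.115,17.9)]"
```

```text
t 19.1 p [0.512  0.0279 0.138 ] yaw 17.87 op mm 43.4 F [1.4 0.2 0.2] q7 -0.41 tilt 0.21
(0.519, 0.0919, 0.115, 17.9) -> [0.0878, -0.1963, 0.0759, 0.001, 0.0006, -0.0002]
```

Request:
{"method": "play_rows", "body": {"deltas": [[[0.2,0.06,-0.13,0.01,0.001,0.0006,0],[0.2,0.088,-0.196,0.04,0.001,0.0006,0],[0.2,0.088,-0.196,0.076,0.001,0.0006,0],[0.2,0.088,-0.196,0.076,0.001,0.0006,0],[0.2,0.088,-0.196,0.076,0.001,0.0006,0]]]}}

```text
clock: 19.73
tool_pos: [0.5188, 0.0898, 0.1146]
eef_rot: [0.988, 0.154, -0.001, 0.001]
contact_force: [0.3, 0.0, 0.1]
opening: 0.492
```

Request:
{"method": "play_rows", "body": {"deltas": [[[0.2,0,0,0,0,0,0]]]}}

```text
clock: 19.85
tool_pos: [0.519, 0.0887, 0.1148]
eef_rot: [0.988, 0.153, -0.0, 0.001]
contact_force: [0.1, 0.9, -1.0]
opening: 0.498
```

```bash
python3 look.py f1 "(205,120,305,195,8)" "(310,180,400,250,0)";python3 plan.py "[(.519,.0919,.095,17.9)]"
```

```text
[0.519  0.0887 0.1148]
t 19.9 p [0.5189 0.0885 0.1148] yaw 17.62 op mm 43.4 F [ 0.6 -0.2 -0.3] q7 -0.53 tilt 0.13
(0.519, 0.0919, 0.095, 17.9) -> [0.0037, -0.011, 0.0659, 0.0006, 0.0005, -0.0016]
```

View pics/f1_side.png

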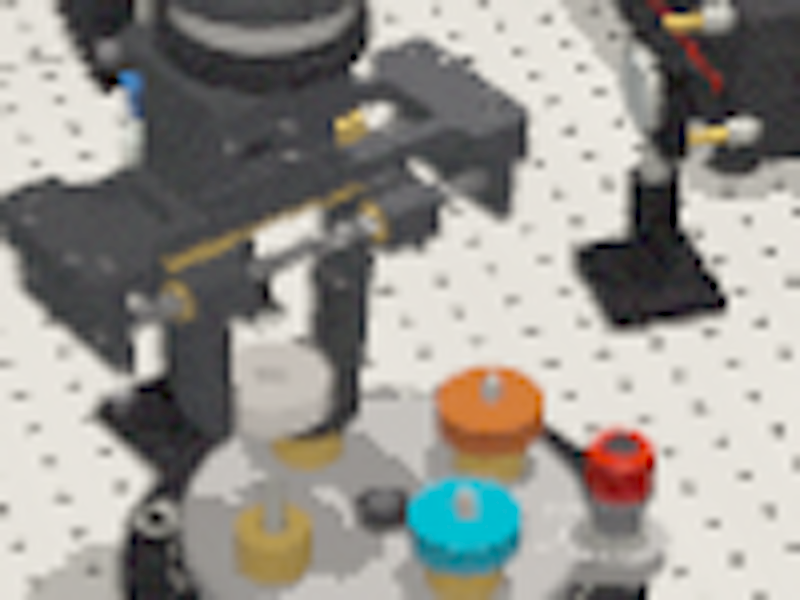

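Request:
{"method": "play_rows", "body": {"deltas": [[[0.2,0.003,-0.011,0.03,0,0.0005,-0.0016],[0.2,0.003,-0.011,0.07,0,0.0005,-0.0016],[0.2,0.003,-0.011,0.098,0,0.0005,-0.0016],[0.2,0.003,-0.011,0.098,0,0.0005,-0.0016]]]}}

```text
clock: 20.4
tool_pos: [0.5181, 0.0917, 0.0844]
eef_rot: [0.988, 0.156, -0.001, 0.001]
contact_force: [0.4, 0.2, -0.6]
opening: 0.494
```

```bash
python3 look.py f2 "(205,120,305,195,8)" "(310,180,400,250,0)";python3 plan.py "[(.519,.0919,.079,17.9)]"
python3 - <<'E'
import cv2
im=cv2.imread('pics/f2_side_raw.png'); cv2.imwrite('pics/f2z.png',cv2.resize(im[160:200,220:260],None,fx=15,fy=15,interpolation=cv2.INTER_CUBIC))
E
```

```text
[0.5181 0.0917 0.0844]
t 20.45 p [0.5185 0.0918 0.0849] yaw 17.92 op mm 43.4 F [-0.2 -0.7 -0.6] q7 -0.57 tilt 0.11
(0.519, 0.0919, 0.079, 17.9) -> [0.0017, 0.0002, 0.0197, 0.0006, 0.0003, 0.0001]
```

View pics/f2z.png

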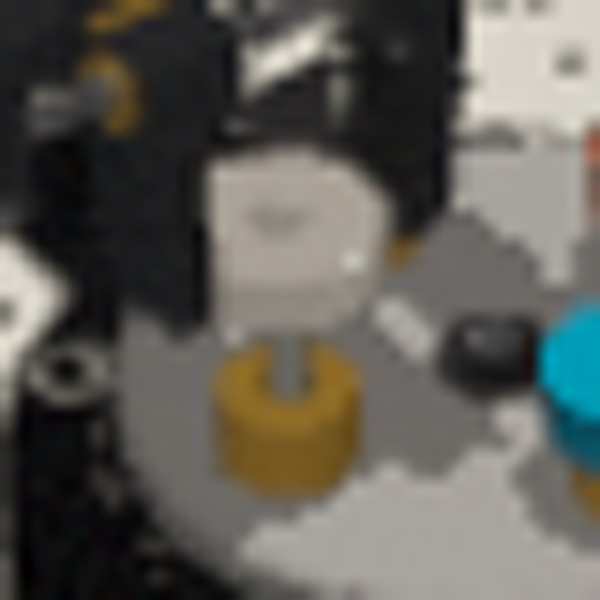

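Request:
{"method": "play_rows", "body": {"deltas": [[[0.2,0.003,-0.001,0.01,0,0,0],[0.2,0.003,-0.001,0.02,0,0,0],[0.2,0.003,-0.001,0.03,0,0,0],[0.2,0.003,-0.001,0.038,0,0,0]]]}}

```text
clock: 20.95
tool_pos: [0.5193, 0.0923, 0.0733]
eef_rot: [0.988, 0.156, -0.0, 0.001]
contact_force: [0.3, 0.5, -0.6]
opening: 0.493
```

```bash
python3 look.py f3 "(205,120,305,195,8)" "(310,180,400,250,0)";python3 plan.py "[(.519,.0919,.058,17.9)]"
python3 - <<'E'
import cv2
im=cv2.imread('pics/f3_side_raw.png'); cv2.imwrite('pics/f3z.png',cv2.resize(im[160:200,220:260],None,fx=15,fy=15,interpolation=cv2.INTER_CUBIC))
E
```

```text
[0.5193 0.0923 0.0733]
t 21.0 p [0.5191 0.0923 0.0731] yaw 17.92 op mm 43.8 F [ 0.6  0.8 -0.6] q7 -0.58 tilt 0.13
(0.519, 0.0919, 0.058, 17.9) -> [-0.0006, 0.0012, 0.0503, 0.0006, 0.0004, 0.0001]
```

View pics/f3z.png

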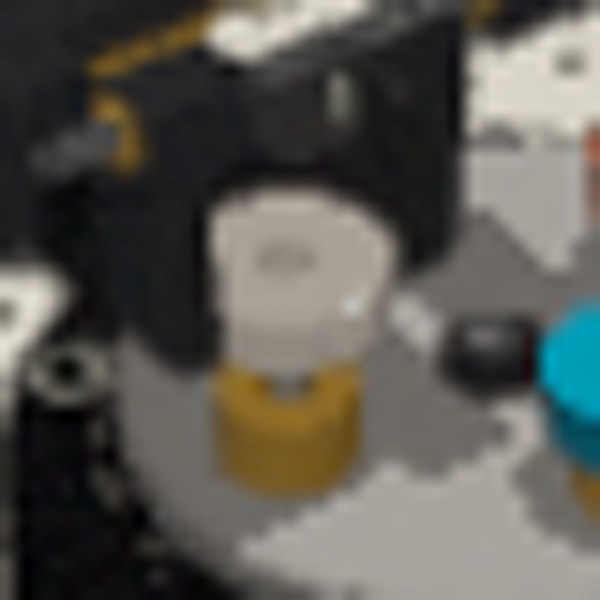

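Request:
{"method": "play_rows", "body": {"deltas": [[[0.2,0,0,0.012,0,0,0],[0.2,0,0,0.024,0,0,0],[0.2,0,0,0.036,0,0,0],[0.2,0,0,0.044,0,0,0]]]}}

```text
clock: 21.5
tool_pos: [0.5189, 0.0922, 0.0596]
eef_rot: [0.988, 0.156, -0.001, 0.001]
contact_force: [-0.1, 0.1, -1.2]
opening: 0.497
```

```bash
python3 look.py f4 "(205,120,305,195,8)" "(310,180,400,250,0)";python3 plan.py "[(.519,.0919,.0555,17.9)]"
python3 - <<'E'
import cv2
im=cv2.imread('pics/f4_side_raw.png'); cv2.imwrite('pics/f4z.png',cv2.resize(im[160:200,220:260],None,fx=15,fy=15,interpolation=cv2.INTER_CUBIC))
E
```

```text
[0.5189 0.0922 0.0596]
t 21.55 p [0.5189 0.0922 0.0594] yaw 17.92 op mm 43.4 F [ 0.  -0.5 -0.7] q7 -0.6 tilt 0.15
(0.519, 0.0919, 0.0555, 17.9) -> [0.0001, 0.0012, 0.013, 0.0006, 0.0006, 0.0001]
```

View pics/f4z.png

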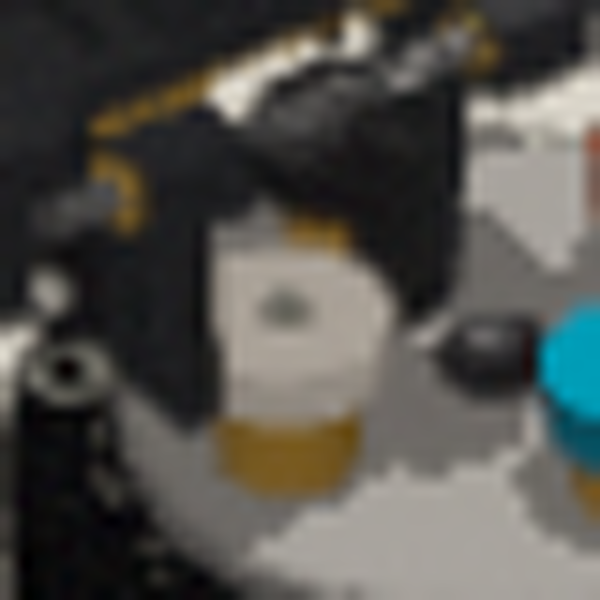

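Request:
{"method": "play_rows", "body": {"deltas": [[[0.2,0,0,0.005,0.0006,0.0006,0],[0.2,0,0,0.01,0.0006,0.0006,0],[0.2,0,0,0.013,0.0006,0.0006,0],[0.2,0,0,0.013,0.0006,0.0006,0]]]}}

```text
clock: 22.05
tool_pos: [0.5188, 0.0922, 0.0555]
eef_rot: [0.988, 0.156, -0.0, -0.0]
contact_force: [-0.3, 0.4, -0.5]
opening: 0.496
```

Request:
{"method": "play_rows", "body": {"deltas": [[[0.2,0,0,0.003,0,0,0],[0.2,0,0,0.003,0,0,0]]]}}

```text
clock: 22.3
tool_pos: [0.5189, 0.0923, 0.0551]
eef_rot: [0.988, 0.156, 0.0, 0.0]
contact_force: [-1.1, -0.4, 4.7]
opening: 0.495
```

Contact at the expected level; release.

Request:
{"method": "play_rows", "body": {"deltas": [[[0.0,0,0,0,0,0,0],[-0.25,0,0,0,0,0,0],[-0.25,0,0,0,0,0,0],[-0.25,0,0,0,0,0,0]]]}}

```text
clock: 22.8
tool_pos: [0.519, 0.0923, 0.0551]
eef_rot: [0.988, 0.156, 0.0, 0.0]
contact_force: [-0.5, 0.1, 0.9]
opening: 0.63
```

Request:
{"method": "play_rows", "body": {"deltas": [[[-0.25,0,0,-0.03,0,0,0],[-0.25,0,0,-0.1,0,0,0],[-0.25,0,0,-0.2,0,0,0],[-0.25,0,0,-0.3,0,0,0],[-0.25,0,0,-0.3,0,0,0]]]}}

```text
clock: 23.42
tool_pos: [0.5204, 0.0928, 0.1474]
eef_rot: [0.988, 0.156, 0.003, -0.0]
contact_force: [-0.0, 0.4, -0.4]
opening: 0.626
```

```bash
python3 look.py g1 "(205,120,305,195,8)" "(310,180,400,250,0)";python3 plan.py "[(.651,.0677,.14,-27)]"
```

```text
[0.5204 0.0928 0.1474]
t 23.48 p [0.5195 0.0923 0.146 ] yaw 17.91 op mm 54.4 F [ 0.5 -0.1 -0.6] q7 -0.49 tilt 0.15
(0.651, 0.0677, 0.14, -27) -> [0.392, 0.2128, 0.0212, -0.0002, -0.0008, 0.2495]
```

View pics/g1_side.png

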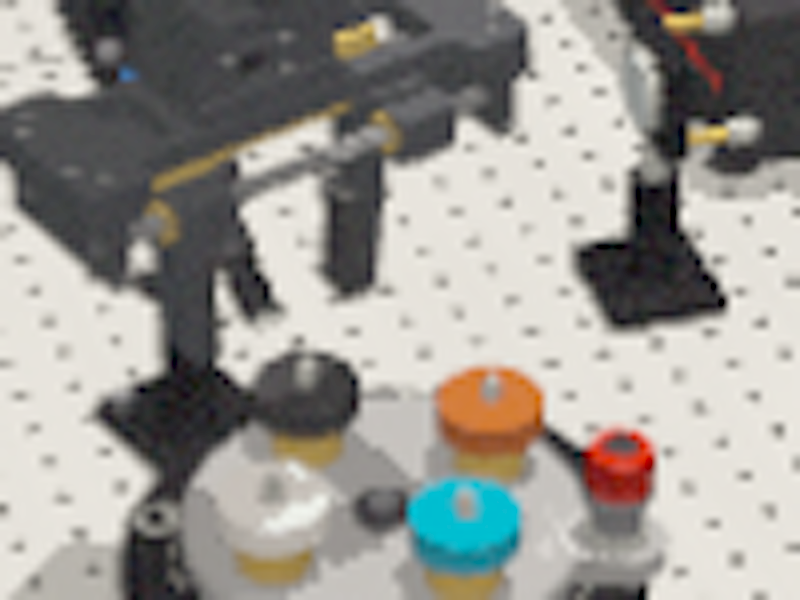

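```bash
python3 plan.py "[(.6507,.0665,.11,-27)]"
```

```text
t 23.48 p [0.5195 0.0923 0.146 ] yaw 17.91 op mm 54.4 F [ 0.5 -0.1 -0.6] q7 -0.49 tilt 0.15
(0.6507, 0.0665, 0.11, -27) -> [0.3895, 0.2162, 0.1212, -0.0002, -0.0008, 0.2495]
```

Request:
{"method": "play_rows", "body": {"deltas": [[[0.1,0.12,0.06,0.0,0,-0.0008,0.05],[0.1,0.26,0.14,0.02,0,-0.0008,0.1],[0.1,0.39,0.216,0.05,0,-0.0008,0.155],[0.1,0.39,0.216,0.1,0,-0.0008,0.21],[0.1,0.39,0.216,0.12,0,-0.0008,0.25]]]}}

```text
clock: 24.1
tool_pos: [0.6496, 0.066, 0.1076]
eef_rot: [0.972, -0.237, -0.002, 0.001]
contact_force: [0.2, 0.3, 0.4]
opening: 0.446
```

```bash
python3 plan.py "[(.6507,.0665,.11,-27)]"
```

```text
t 24.1 p [0.6496 0.066  0.1076] yaw -27.37 op mm 39.2 F [0.2 0.3 0.4] q7 -0.92 tilt 0.22
(0.6507, 0.0665, 0.11, -27) -> [0.0024, -0.0032, -0.008, 0.0007, 0.0009, -0.0021]
```

Request:
{"method": "play_rows", "body": {"deltas": [[[0.1,0.002,-0.003,-0.008,0,0.001,-0.002],[0.1,0.002,-0.003,-0.008,0,0.001,-0.002],[0.1,0.002,-0.003,-0.008,0,0.001,-0.002]]]}}

```text
clock: 24.48
tool_pos: [0.6506, 0.0665, 0.1102]
eef_rot: [0.972, -0.233, -0.0, 0.001]
contact_force: [-0.4, 0.2, 0.5]
opening: 0.452
```

```bash
python3 look.py k1 "(235,120,335,195,8)" "(220,150,290,210,8)";python3 plan.py "[(.6507,.0665,.056,-27)]"
```

```text
[0.6506 0.0665 0.1102]
t 24.57 p [0.6507 0.0664 0.1103] yaw -26.98 op mm 39.9 F [ 0.6 -0.3  0.3] q7 -0.92 tilt 0.12
(0.6507, 0.0665, 0.056, -27) -> [-0.0003, -0.0006, 0.1809, 0.0006, -0.0002, 0.0001]
```

View pics/k1_side.png

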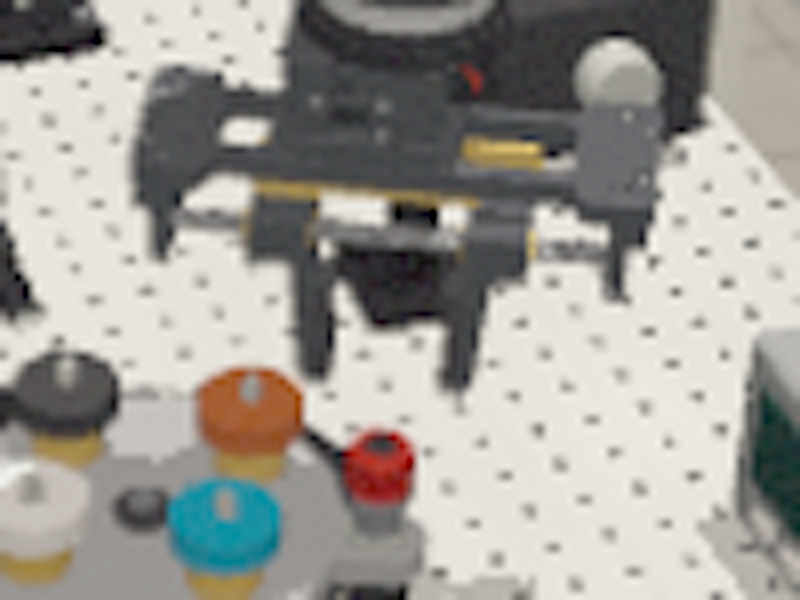

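View pics/k1_top.png

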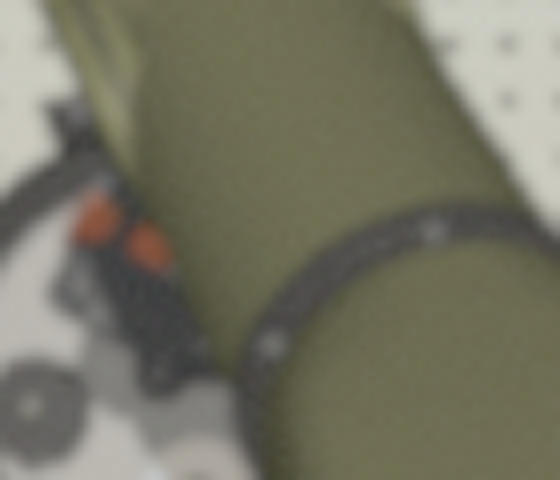

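Request:
{"method": "play_rows", "body": {"deltas": [[[0.1,-0.002,0,0.06,0,0,0],[0.1,-0.002,0,0.12,0,0,0],[0.1,-0.002,0,0.165,0,0,0],[0.1,-0.002,0,0.18,0,0,0],[0.1,-0.002,0,0.18,0,0,0]]]}}

```text
clock: 25.2
tool_pos: [0.65, 0.0666, 0.0558]
eef_rot: [0.972, -0.233, -0.0, 0.001]
contact_force: [0.2, 1.7, 0.3]
opening: 0.454
```

```bash
python3 look.py k2 "(235,120,335,195,8)" "(220,150,290,210,0)";python3 plan.py "[(.6507,.0665,.056,-27)]"
```

```text
[0.65   0.0666 0.0558]
t 25.25 p [0.6504 0.0667 0.0564] yaw -26.97 op mm 39.4 F [ 0.2 -0.6  0.4] q7 -0.94 tilt 0.1
(0.6507, 0.0665, 0.056, -27) -> [0.0013, 0.0001, 0.0012, 0.0005, -0.0002, 0.0001]
```

View pics/k2_side.png

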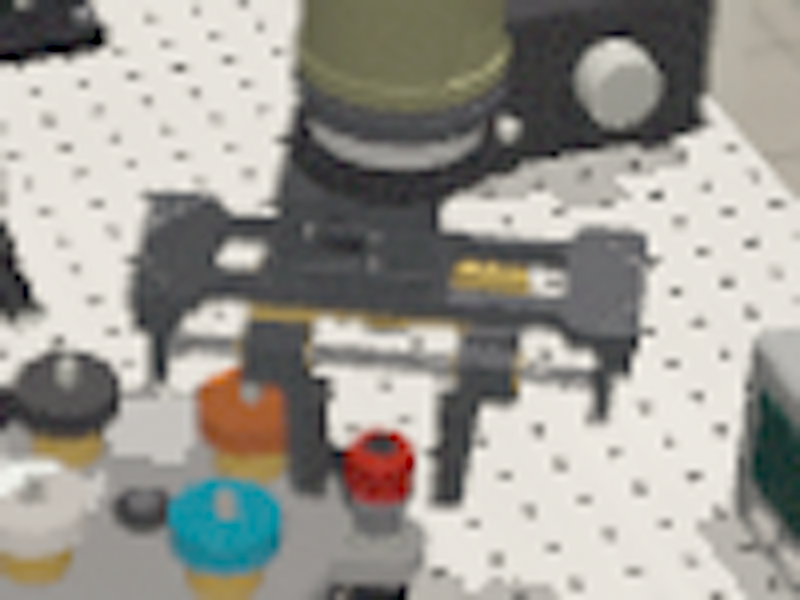

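Request:
{"method": "play_rows", "body": {"deltas": [[[0.6,0,0,0,0,0,0],[0.6,0,0,0,0,0,0],[0.6,0,0,0,0,0,0],[0.6,0,0,0,0,0,0]]], "force": 35}}

```text
clock: 25.75
tool_pos: [0.6508, 0.0669, 0.057]
eef_rot: [0.972, -0.233, 0.001, 0.001]
contact_force: [-1.2, -0.6, 4.3]
opening: 0.284
```

```bash
python3 look.py k3 "(235,120,335,195,8)" "(220,150,290,210,0)";python3 plan.py "[(.6507,.0665,.069,-27)]"
```

```text
[0.6508 0.0669 0.057 ]
t 25.8 p [0.6508 0.0668 0.0569] yaw -26.98 op mm 24.9 F [0.9 0.4 4.7] q7 -0.94 tilt 0.1
(0.6507, 0.0665, 0.069, -27) -> [0.0003, 0.0012, -0.0403, 0.0003, -0.0005, 0.0001]
```

View pics/k3_side.png

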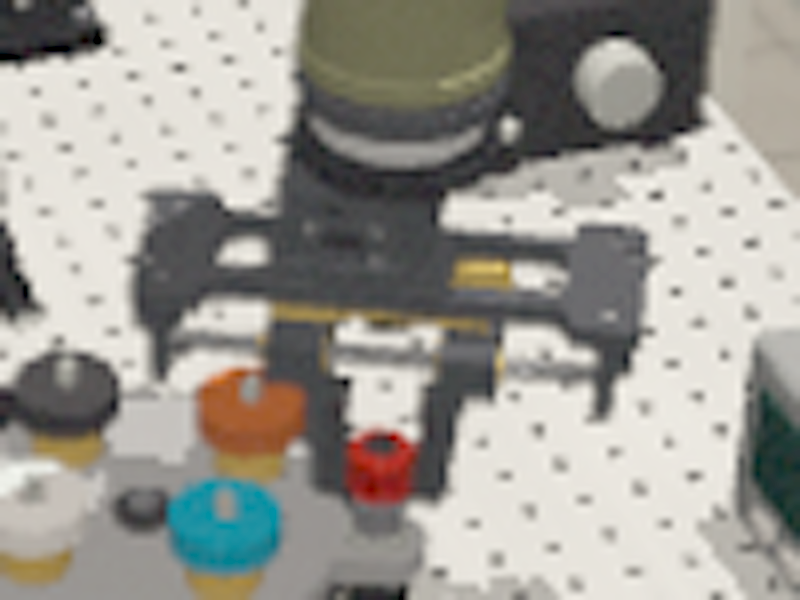

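Request:
{"method": "play_rows", "body": {"deltas": [[[0.6,0,0,-0.015,0,0,0],[0.6,0,0,-0.03,0,0,0],[0.6,0,0,-0.042,0,0,0],[0.6,0,0,-0.042,0,0,0]]]}}

```text
clock: 26.3
tool_pos: [0.6505, 0.0666, 0.0692]
eef_rot: [0.972, -0.233, 0.0, 0.001]
contact_force: [1.8, -0.6, -7.3]
opening: 0.286
```

```bash
python3 look.py k4 "(235,120,335,195,8)" "(220,150,290,210,0)";python3 plan.py "[(.6507,.0665,.069,-27)]"
```

```text
[0.6505 0.0666 0.0692]
t 26.35 p [0.6505 0.0665 0.0692] yaw -26.98 op mm 25.1 F [ 2.6 -0.1 -8. ] q7 -0.93 tilt 0.12
(0.6507, 0.0665, 0.069, -27) -> [0.0006, -0.0002, 0.0006, 0.0005, -0.0004, 0.0001]
```

View pics/k4_side.png

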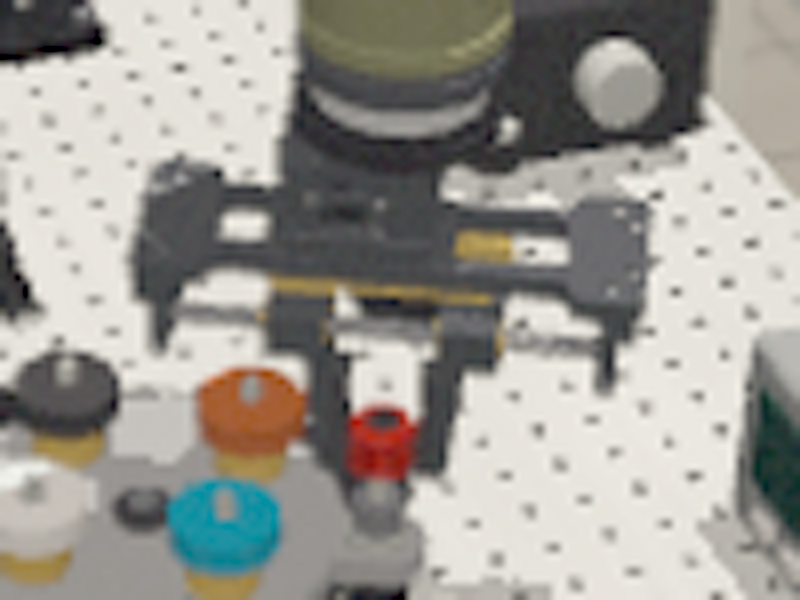

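```bash
cat > arc.py <<'E'
import sys
from plan import *
ax=np.array([.5685,.108]); a0=-.4705
hs=eval(sys.argv[1]); z=float(sys.argv[2])
s=get_state(); d=s['tool_pos'][:2]-ax; print('r',np.hypot(*d).round(4),'head deg',np.degrees(a0-np.arctan2(d[1],d[0])).round(2))
plan([(round(ax[0]+.092*np.cos(a0-np.radians(h)),4),round(ax[1]+.092*np.sin(a0-np.radians(h)),4),z,-27) for h in hs],3)
E
python3 arc.py "[4,10,16,22,28]" .0695
```

```text
r 0.0919 head deg -0.14
t 26.35 p [0.6505 0.0665 0.0692] yaw -26.98 op mm 25.1 F [ 2.6 -0.1 -8. ] q7 -0.93 tilt 0.12
(np.float64(0.6474), np.float64(0.0607), 0.0695, -27) -> [-0.0, 0.022, -0.001, 0.001, -0.0, 0.0]
(np.float64(0.642), np.float64(0.0527), 0.0695, -27) -> [-0.004, 0.054, -0.001, 0.001, -0.0, 0.0]
(np.float64(0.6358), np.float64(0.0453), 0.0695, -27) -> [-0.012, 0.085, -0.001, 0.001, -0.0, 0.0]
(np.float64(0.6289), np.float64(0.0386), 0.0695, -27) -> [-0.022, 0.116, -0.001, 0.001, -0.0, 0.0]
(np.float64(0.6213), np.float64(0.0327), 0.0695, -27) -> [-0.036, 0.145, -0.001, 0.001, -0.0, 0.0]
```

Request:
{"method": "play_rows", "body": {"deltas": [[[0.6,0,0.022,-0.001,0,0,0],[0.6,-0.004,0.054,-0.001,0,0,0],[0.6,-0.012,0.085,-0.001,0,0,0],[0.6,-0.022,0.116,-0.001,0,0,0],[0.6,-0.036,0.145,-0.001,0,0,0]]]}}

```text
clock: 26.98
tool_pos: [0.6203, 0.0322, 0.0695]
eef_rot: [0.972, -0.233, 0.0, 0.001]
contact_force: [1.2, 1.3, -7.2]
opening: 0.283
```

```bash
python3 arc.py "[34,40,46,52,58]" .0695
```

```text
r 0.0918 head deg 28.69
t 26.98 p [0.6203 0.0322 0.0695] yaw -26.99 op mm 24.9 F [ 1.2  1.3 -7.2] q7 -0.92 tilt 0.11
(np.float64(0.6132), np.float64(0.0276), 0.0695, -27) -> [-0.014, 0.024, 0.0, 0.001, -0.0, 0.0]
(np.float64(0.6045), np.float64(0.0233), 0.0695, -27) -> [-0.033, 0.05, 0.0, 0.001, -0.0, 0.0]
(np.float64(0.5955), np.float64(0.02), 0.0695, -27) -> [-0.055, 0.074, 0.0, 0.001, -0.0, 0.0]
(np.float64(0.5861), np.float64(0.0177), 0.0695, -27) -> [-0.08, 0.095, 0.0, 0.001, -0.0, 0.0]
(np.float64(0.5766), np.float64(0.0164), 0.0695, -27) -> [-0.106, 0.113, 0.0, 0.001, -0.0, 0.0]
```

Request:
{"method": "play_rows", "body": {"deltas": [[[0.6,-0.014,0.024,0,0,0,0],[0.6,-0.033,0.05,0,0,0,0],[0.6,-0.055,0.074,0,0,0,0],[0.6,-0.08,0.095,0,0,0,0],[0.6,-0.106,0.113,0,0,0,0]]]}}

```text
clock: 27.6
tool_pos: [0.5761, 0.0166, 0.0697]
eef_rot: [0.972, -0.233, 0.0, 0.001]
contact_force: [1.4, 1.9, -8.5]
opening: 0.282
```

```bash
python3 arc.py "[63,69,75,80,84]" .0695; python3 look.py m1 "(205,115,305,190,8)" "(220,150,290,210,0)"
```

```text
r 0.0917 head deg 58.27
t 27.6 p [0.5761 0.0166 0.0697] yaw -26.98 op mm 24.8 F [ 1.4  1.9 -8.5] q7 -0.94 tilt 0.09
(np.float64(0.5686), np.float64(0.016), 0.0695, -27) -> [-0.021, 0.013, 0.001, 0.0, -0.0, 0.0]
(np.float64(0.559), np.float64(0.0165), 0.0695, -27) -> [-0.051, 0.026, 0.001, 0.0, -0.0, 0.0]
(np.float64(0.5494), np.float64(0.018), 0.0695, -27) -> [-0.081, 0.036, 0.001, 0.0, -0.0, 0.0]
(np.float64(0.5417), np.float64(0.02), 0.0695, -27) -> [-0.107, 0.042, 0.001, 0.0, -0.0, 0.0]
(np.float64(0.5356), np.float64(0.0221), 0.0695, -27) -> [-0.129, 0.045, 0.001, 0.0, -0.0, 0.0]
[0.5761 0.0166 0.0697]
```

View pics/m1_side.png

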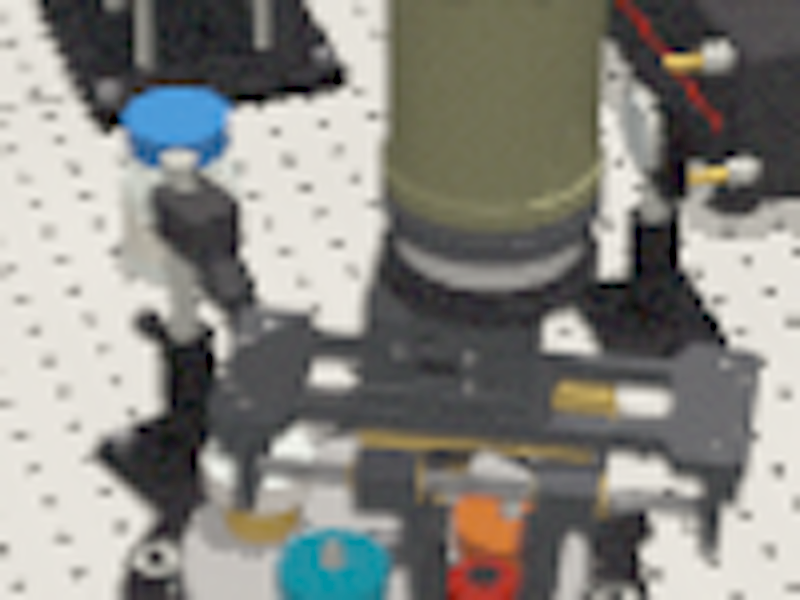

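Request:
{"method": "play_rows", "body": {"deltas": [[[0.6,-0.021,0.013,0.001,0,0,0],[0.6,-0.051,0.026,0.001,0,0,0],[0.6,-0.081,0.036,0.001,0,0,0],[0.6,-0.107,0.042,0.001,0,0,0],[0.6,-0.129,0.045,0.001,0,0,0]]]}}

```text
clock: 28.28
tool_pos: [0.5339, 0.0228, 0.0696]
eef_rot: [0.973, -0.233, -0.0, 0.001]
contact_force: [3.6, 5.1, -8.0]
opening: 0.288
```

```bash
python3 arc.py "[86,88,90]" .0695
```

```text
r 0.092 head deg 85.16
t 28.27 p [0.5339 0.0228 0.0696] yaw -26.93 op mm 25.3 F [ 3.6  5.1 -8. ] q7 -0.98 tilt 0.1
(np.float64(0.5326), np.float64(0.0233), 0.0695, -27) -> [-0.005, 0.0, 0.0, 0.001, 0.0, 0.0]
(np.float64(0.5297), np.float64(0.0246), 0.0695, -27) -> [-0.015, 0.001, 0.0, 0.001, 0.0, 0.0]
(np.float64(0.5268), np.float64(0.026), 0.0695, -27) -> [-0.026, 0.001, 0.0, 0.001, 0.0, 0.0]
```

Request:
{"method": "play_rows", "body": {"deltas": [[[0.6,-0.008,0,0,0,0,0],[0.6,-0.016,0.001,0,0,0,0],[0.6,-0.024,0.001,0,0,0,0],[0.6,-0.026,0.001,0,0,0,0],[0.6,-0.026,0.001,0.005,0,0,0]]]}}

```text
clock: 28.9
tool_pos: [0.5269, 0.0262, 0.0681]
eef_rot: [0.973, -0.233, -0.0, 0.001]
contact_force: [2.4, 3.7, -7.8]
opening: 0.287
```

```bash
python3 arc.py "[89,90,91]" .064
```

```text
r 0.0918 head deg 89.99
t 28.9 p [0.5269 0.0262 0.0681] yaw -26.93 op mm 25.2 F [ 2.4  3.7 -7.8] q7 -1.0 tilt 0.08
(np.float64(0.5282), np.float64(0.0253), 0.064, -27) -> [0.005, 0.001, 0.014, 0.0, 0.0, 0.0]
(np.float64(0.5268), np.float64(0.026), 0.064, -27) -> [-0.0, 0.001, 0.014, 0.0, 0.0, 0.0]
(np.float64(0.5254), np.float64(0.0267), 0.064, -27) -> [-0.005, 0.001, 0.014, 0.0, 0.0, 0.0]
```

Lower gently here and see whether the pin enters.

Request:
{"method": "play_rows", "body": {"deltas": [[[0.6,0,0.001,0.006,0,0,0],[0.6,0,0.001,0.01,0,0,0],[0.6,0,0.001,0.014,0,0,0],[0.6,0,0.001,0.014,0,0,0]]]}}

```text
clock: 29.4
tool_pos: [0.5269, 0.026, 0.0639]
eef_rot: [0.973, -0.233, -0.0, 0.0]
contact_force: [2.1, 4.7, -6.6]
opening: 0.281
```

Request:
{"method": "play_rows", "body": {"deltas": [[[0.6,0,0,0.008,0,0,0],[0.6,0,0,0.016,0,0,0],[0.6,0,0,0.022,0,0,0],[0.6,0,0,0.022,0,0,0]]]}}

```text
clock: 29.9
tool_pos: [0.5269, 0.0261, 0.0572]
eef_rot: [0.973, -0.233, -0.0, 0.0]
contact_force: [1.8, 4.8, -4.5]
opening: 0.288
```

Request:
{"method": "play_rows", "body": {"deltas": [[[0.3,0,0,0,0,0,0],[0.1,0,0,0,0,0,0],[0.1,0,0,0,0,0,0],[0.1,0,0,0,0,0,0]]]}}

```text
clock: 30.4
tool_pos: [0.5267, 0.0256, 0.0573]
eef_rot: [0.972, -0.233, -0.0, 0.001]
contact_force: [-0.2, -0.4, 0.9]
opening: 0.45
```

```bash
python3 look.py n1 "(205,115,305,190,8)" "(195,160,285,230,8)"; python3 plan.py "[]"
```

```text
[0.5267 0.0256 0.0573]
t 30.5 p [0.5268 0.0259 0.0573] yaw -26.93 op mm 40.1 F [-0.5  0.   0.1] q7 -1.0 tilt 0.08
```

View pics/n1_side.png

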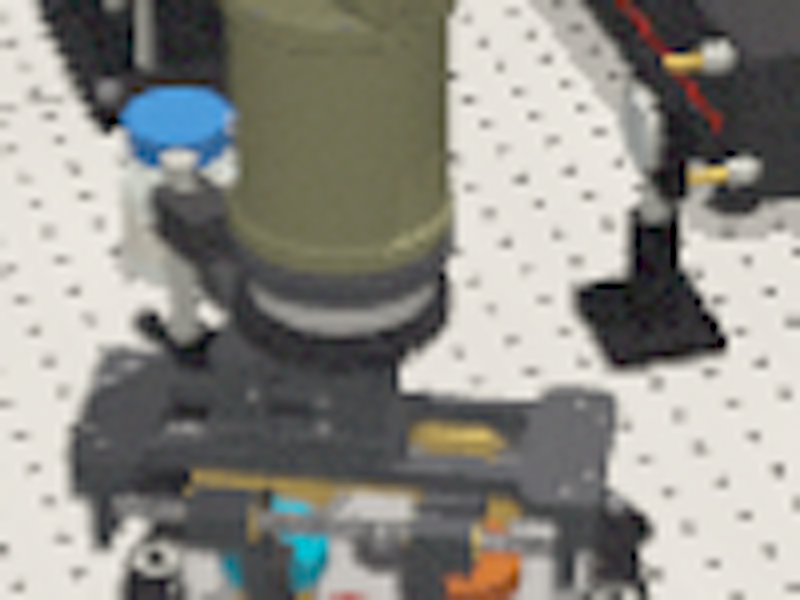

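Now rise straight up, then back away to the right of the turntable.

Request:
{"method": "play_rows", "body": {"deltas": [[[0.1,0,0,-0.03,0,0,0],[0.1,0,0,-0.12,0,0,0],[0.1,0,0,-0.25,0,0,0],[0.1,0,0,-0.4,0,0,0],[0.1,0,0,-0.45,0,0,0]]]}}

```text
clock: 31.12
tool_pos: [0.5282, 0.0262, 0.1951]
eef_rot: [0.972, -0.233, 0.002, -0.0]
contact_force: [-0.3, 0.2, 0.7]
opening: 0.447
```

```bash
python3 plan.py "[(.5,-.2,.2,-27)]"
```

```text
t 31.12 p [0.5282 0.0262 0.1951] yaw -26.94 op mm 39.3 F [-0.3  0.2  0.7] q7 -0.91 tilt 0.22
(0.5, -0.2, 0.2, -27) -> [0.2579, 0.7148, -0.0161, -0.0004, -0.0011, 0.0003]
```

Request:
{"method": "play_rows", "body": {"deltas": [[[0.1,0.06,0.15,-0.016,0,0,0],[0.1,0.13,0.35,-0.016,0,0,0],[0.1,0.2,0.55,-0.016,0,0,0],[0.1,0.258,0.715,-0.016,0,0,0],[0.1,0.258,0.715,-0.016,0,0,0]]]}}

```text
clock: 31.75
tool_pos: [0.4975, -0.2062, 0.199]
eef_rot: [0.971, -0.238, 0.001, 0.002]
contact_force: [0.0, 1.7, -0.4]
opening: 0.451
```

Request:
{"method": "play_rows", "body": {"deltas": [[[0.1,0,0,0,0,0,0],[0.1,0,0,0,0,0,0]]]}}

```text
clock: 32.0
tool_pos: [0.4974, -0.2048, 0.1987]
eef_rot: [0.972, -0.237, 0.0, 0.001]
contact_force: [-0.2, -0.3, -0.0]
opening: 0.453
```

```bash
python3 look.py p1 "(205,115,305,190,8)" "(185,150,285,240,8)"; python3 plan.py "[]"; cat > chk.py <<'E'
from tt import *
for n,b,k in(('side',(205,115,305,215),6),('top',(185,150,285,240),8)):
    im=cv2.imread(f'pics/p1_{n}_raw.png')[:,:,::-1].copy()
    overlay(n,im,(.5689,.1084,-2.8295),b,k,f'pics/p1o_{n}.png',head=np.pi/2)
E
python3 chk.py
```

```text
[ 0.4974 -0.2048  0.1987]
t 32.1 p [ 0.4978 -0.2046  0.1989] yaw -27.37 op mm 39.3 F [-1.   0.4  0.1] q7 -0.5 tilt 0.16
```

View pics/p1o_side.png

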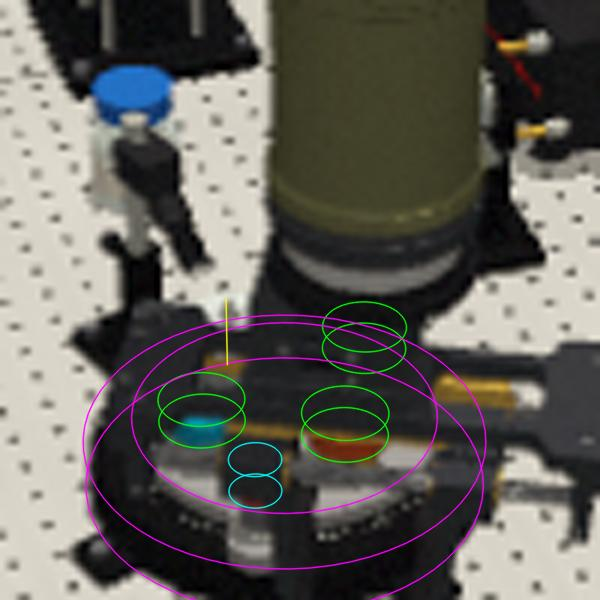

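View pics/p1o_top.png

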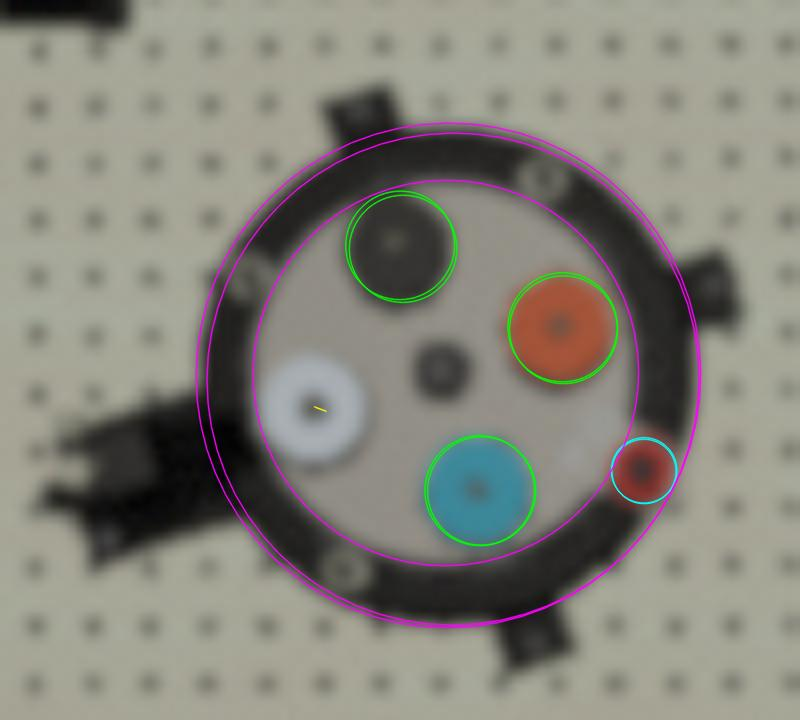

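View pics/p1_side.png

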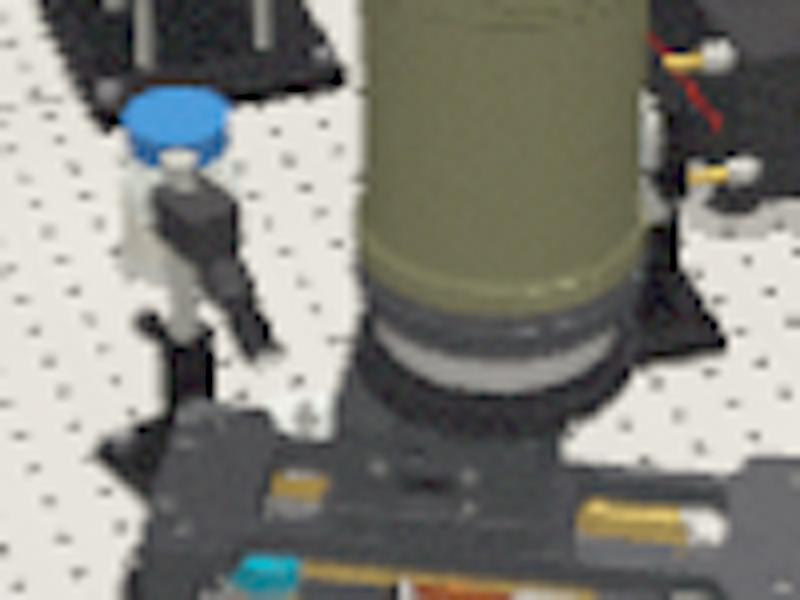

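```bash
python3 plan.py "[(.5,-.42,.25,-27)]"
```

```text
t 32.1 p [ 0.4978 -0.2046  0.1989] yaw -27.37 op mm 39.3 F [-1.   0.4  0.1] q7 -0.5 tilt 0.16
(0.5, -0.42, 0.25, -27) -> [0.3369, 0.6348, -0.1683, 0.0006, -0.0006, -0.002]
```

Request:
{"method": "play_rows", "body": {"deltas": [[[0.1,0.07,0.13,-0.1,0,0,0],[0.1,0.17,0.32,-0.168,0,0,0],[0.1,0.27,0.51,-0.168,0,0,0],[0.1,0.337,0.635,-0.168,0,0,0],[0.1,0.337,0.635,-0.168,0,0,0]]]}}

```text
clock: 32.72
tool_pos: [0.4986, -0.4244, 0.2491]
eef_rot: [0.971, -0.239, 0.001, 0.003]
contact_force: [0.2, 0.9, -0.7]
opening: 0.451
```

Request:
{"method": "play_rows", "body": {"deltas": [[[0.1,0,0,0,0,0,0],[0.1,0,0,0,0,0,0],[0.1,0,0,0,0,0,0]]]}}

```text
clock: 33.1
tool_pos: [0.4992, -0.4229, 0.2494]
eef_rot: [0.971, -0.238, 0.001, 0.002]
contact_force: [-0.6, -1.0, -0.5]
opening: 0.448
```

```bash
python3 look.py p1 "(205,115,305,190,8)" "(185,150,285,240,8)"; python3 plan.py "[]"; python3 chk.py
python3 - <<'E'
import sys; sys.path.insert(0,'.')
from fit import *
f=lambda h,s,v:(s>120)&((h<7)|(h>172))&(v>60)
a=cv2.imread('pics/p1_side_raw.png')[:,:,::-1].copy()
try: print(mask(a,(240,185,256,202),f))
except Exception as e: print(e)
for z in(0,.0015,.009): print(z,hullc('side',(.527,.0262),.013,.068+z,.088+z)[0])
E
```

```text
[ 0.4992 -0.4229  0.2494]
t 33.2 p [ 0.499  -0.4235  0.2494] yaw -27.63 op mm 39.6 F [-0.1 -0.3  1.3] q7 -0.1 tilt 0.29
(array([247.79476644, 193.98183391]), np.float64(72.25))
0 [247.08932959 193.78205402]
0.0015 [247.08479293 193.3893362 ]
0.009 [247.06202259 191.41706995]
```

View pics/p1o_side.png

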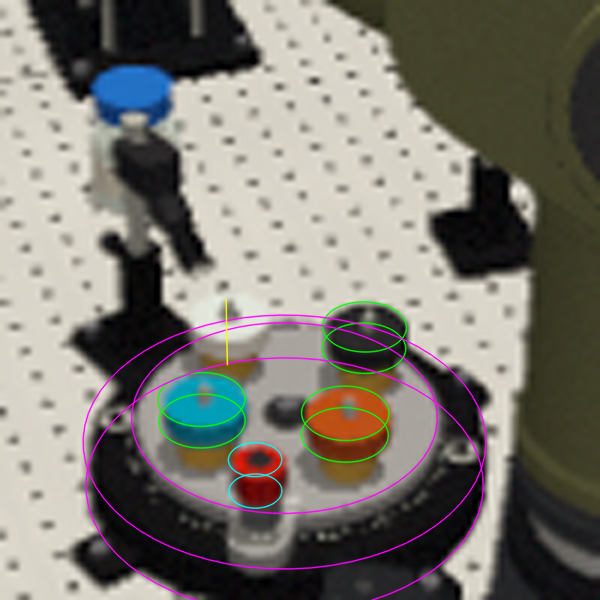

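```bash
python3 -c "
from plant import r
print(r.finish_job())"
```

```text
the job is handed in; nothing more can be done
None
```

I loaded the brass spacer and then the white disc on the empty spindle. Then I lifted the red plunger, swung the head a quarter turn clockwise and let the plunger home. I handed the job in at about 33 s of the 69 s allowed; it reported no verdict.

**Last checks:**
- **Parts:** the spacer and disc were each lowered until light contact (about 13 N and 5 N) before I let go. The pictures show both on the spindle.
- **Head:** in the top view it sits at 90°, with the other three discs on their predicted places and the white disc at the measuring place under the probe.
- **Plunger:** I lowered the knob to within about 0.3 mm of its home height before opening the gripper. In the final side picture it is 0.2 px from the height predicted for fully home, and about 2.6 px from riding on the base.
- **Arm:** it ended clear of everything. No contact with the probe showed in the pictures or forces.

**What disagreed:**
- **Fingertip height:** the fingertips sat about 30 mm higher than the stated nose length implies. The first closings on the spacer and on the disc therefore missed: I closed above the spacer, and pressed lightly on top of the disc (about 5 N). Neither part visibly moved.
- **Cameras:** the top and side views disagreed by 2–6 mm on the turntable's position, so I lined the parts up by comparing them directly in the pictures.
- **Other objects:** I did not measure their positions again at the end. I saw none of them move.

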